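# Load, index and clamp the polishing specimen holder

### The arm

A 6-joint arm with a two-finger parallel gripper is mounted at the origin on a cart in front of the work surface, level with it; the furniture and walls round the work are solid. World frame = base frame: x ahead of the robot, y to its left, z up, the work surface at z = 0. Lengths are in mm, angles in degrees, forces in N, time in s.
With the tool pointing down it reaches from about 350 to 850 mm from the base axis. Payload 8.1 kg.
Tool frame: the origin (TCP) lies between the finger pads; the fingertips stand 25 mm ahead of it and the grasp point (between the pads) lies 6 mm ahead of it (r.tcp_to_tips is the distance from the TCP to the fingertips, in mm); z points along the fingers, y is the line along which they close (so a half turn about z gives the same grasp; the last joint's range is limited). The gripper opens to 85 mm and grips with 20 to 120 N. Pads are 22 mm wide; open, the fingers measure 114 mm over their backs; the gripper's body (76 mm by 85 mm) begins 54 mm behind the grasp point. The pads swing forward as they close: fully open they stand 13 mm farther back than shut.
Start: joints at [71.482, 7.471, 85.268, -0, 87.261, -4.893], TCP at [141.317, 583.125, 256.292] pointing down, gripper open.
Joint ranges: [-169.43, 169.43], [-51.17, 129.36], [1.28, 143.12], [-76.62, 256.62], [0, 156.53], [-152.29, 152.29]. Speed limits (degrees/s): [136.94, 136.94, 159.86, 180, 180, 180].

### API

Orientations are given as [roll, pitch, yaw] about the fixed x, y, z axes, in that order (R = Rz(yaw) Ry(pitch) Rx(roll)).
In Python, from bench import r gives the robot as it stands.
- The arm moves only by the tool apply_moves, never from a script. Its arguments are lists of equal length, an entry for each row: "angular": the turn, a rotation vector about the world's x, y, z in units of 8 degrees (1.0 is 8 degrees), a list of three; "travel": the shift along the world's x, y, z in units of 40 mm (1.0 is 40 mm), a list of three; "jaw": the opening, from 0 (shut) to 1 (fully open). A call has 1 to 20 rows; each row shifts and turns the commanded pose from where the row before left it; what a row does not reach is not made up. A row lasts 1/8 s, in which the tool goes at most 62.5 mm and 10.7 degrees, less where a joint would pass 70% of its speed; a pose out of reach is approached as far as the arm can. A call is refused whole if a number of a shift passes 1 or a number of a turn 1, either way. A call with a gripper value outside its range is refused whole. The fingers move at their own pace and stop on an object; "force" is the grip in N (left out, the last holds). Time passes only in rows, so rows that do not move let the fingers close. It gives the time, the measured TCP pose, the force, the opening and the grip force at its end, in the units of the state.
- r.sense(): the state, without advancing time (a new reading comes with each control period).
- r.snapshot(name): name is "scene" or "side" or "wrist"; returns a dict with "color" (420x560x3 uint8, red, green, blue), "fx", "fy", "cx", "cy" (pixels), "distortion" ([k1, k2, p1, p2, k3] as OpenCV has them; the pictures are not rectified), "R" (3x3) and "t" (3): a world point X has camera coordinates R X + t; the wrist camera has in their place "mount" (4x4, takes a point from camera to tool coordinates, whose origin is the TCP and whose axes are the flange's). Camera axes: x right, y down, z forward; pixel columns grow to the right and rows downward; lengths in mm; the calibration is good to about 2 mm. A picture is of the moment at which its call begins: read the wrist's pose just before it. There is no depth.
- r.hand_in(): hands the job in; it is judged then, once.
The state is a dict: "time": time; "joint_pos": joint angles; "qd": joint speeds; "joint_efforts": joint torques, N m; "tool_pos": TCP position; "tcp_rot": TCP orientation; "ft_force": force on the tool from outside, world axes, zero at the start; "wrist_torque": the same for the moment, N m; "finger_gap": finger opening in mm; "grip_force": force on a finger pad.
Only numpy, scipy, OpenCV 4.12 (cv2) and the standard library are available. Lean on these libraries where they do the work, as an engineer would, in place of code of your own. Each camera call takes 0.05 s, during which the arm holds its last target. There are 200 camera calls.

### The job

Get the polisher's specimen holder ready: put every resin mount on the bench flat into a pocket of the holder, one to a pocket, turn the holder by its square boss until its keyway faces the blue locking dog, and slide the dog along its bed, without lifting it, until its tongue is fully home in the keyway. With the holder locked like that, push the air valve's spring lever all the way to its green-marked left side, hold it there for two full seconds, and let it spring back upright; then slide the dog back, again without lifting, until its middle is at the yellow park lines. At the end the mounts still lie in their pockets and the keyway still faces the dog; leave the bare steel sample where it is.

Things in the scene. Friction and masses are not known exactly. Their poses are not given: they have to be found in the camera images.
- station: Grey steel indexing station, fixed. Base plate 156 x 156 x 12 mm under the specimen holder; from it a bed 100 mm wide runs along the station's +y to y = 226 mm. Origin: at worktop height on the holder's vertical axis; z up. On the bed (top at z = 12 mm) two aluminium rails, 10 mm high, run along y with 70 mm between them (inner faces at x = -35 and +35 mm).
- holder (a joint): Turn of the specimen holder about its vertical axis, rad, growing counter-clockwise from above. At 0, and again at 6.283, its keyway points along the station's +y, straight at the tongue of the dog; limits -0.4 and 6.7. It turns stiffly (0.1 N m friction) and stays where it is left.
- holder_boss (a point): Top centre of the holder's square steel boss (28 x 28 mm, top 102 mm above the worktop), on the holder's axis; grip it from above to turn the holder. Turns with it: y axis along the keyway, faces square to x and y. The holder is an aluminium disc, 140 mm diameter, 16 mm thick, top 40 mm above the worktop; a collar 42 mm wide, 7 mm high rings the boss's foot; a red line points to the keyway.
- keyway (a point): Middle of the mouth of the keyway, an open slot in the rim of the holder's disc: 17 mm wide, running straight in from the rim (radius 70 mm) to radius 45 mm, through the full thickness, mouth chamfered 4.5 mm each side. The point lies 32 mm above the worktop and turns with the holder; its y axis points radially outward.
- dog: Locking dog: loose blue sled plate, 62 (x) x 64 (y) x 10 mm, 0.35 to 0.7 kg, on the bed between the rails (4 mm play each side). On its middle stands a black square grip post 26 x 26 mm, its top 48 mm above the underside. From the post a steel tongue, 13 mm wide, 14 to 27 mm above the underside, runs forward (-y) to 62 mm. Yellow lines mark its middle. Origin: centre of underside; its y runs with the station's. Pulled high up it can tip.
- tongue_tip (a point): Front end of the dog's tongue: 62 mm in front (-y) of the dog's origin, at mid-height of the tongue (20 mm above the dog's underside).
- park_mark (a point): Point on the bed, midway between the yellow park lines on the two rails, 175 mm from the holder's axis: the dog is parked when its middle (origin) is here.
- lock_mark (a point): Point on the bed, midway between the green lines on the two rails, 107 mm from the holder's axis: the dog's middle is here when the tongue is fully home in the keyway.
- valve: Grey air valve box, 62 (x) x 72 (y) x 34 mm, fixed to the worktop. Origin: centre of its underside. Its green-marked side is its +y side, the robot's left.
- valve_lever (a joint): Tilt of the valve lever, rad: 0 upright at rest, positive when the lever leans to the green-marked left side (+y of the valve), limits -0.5 and +0.5 (stops). A spring (0.6 N m/rad, so about 3.4 N at the ball for full throw) brings it back to 0 when let go.
- lever_ball (a point): Centre of the red ball (24 mm diameter) on top of the valve lever, 126 mm above the worktop when upright; the lever (10 mm thick rod) pivots 88 mm below it.
- hardness_tester: White hardness tester, fixed, tall, an obstacle only. In the world frame its base spans x from 0.50 m, y -0.22 to +0.01 m, up to 0.19 m high; its head spans x from 0.57 m over the same width, 0.35 to 0.49 m high, and a black eyepiece juts forward from the head to x = 0.485 m (y -0.09 to -0.03 m, 0.41 to 0.49 m high). Pass in front of it.
- steel_sample_3: Bystander: bare steel sample disc, 40 mm diameter, 17 mm high, with dark spots on top. Not a resin mount. Origin: centre of underside.
- pocket_1 (a point): Centre of the floor of pocket 1 of 3 on the holder's disc: a round cup of 37 mm inner diameter with a black rim 2.5 mm thick and 6 mm high, centred 49 mm from the holder's axis at 60 degrees clockwise from the keyway seen from above. The floor is 40 mm above the worktop. Turns with the holder; its y axis is parallel to the keyway.
- pocket_2 (a point): Centre of the floor of pocket 2 of 3 on the holder's disc: a round cup of 37 mm inner diameter with a black rim 2.5 mm thick and 6 mm high, centred 49 mm from the holder's axis at 180 degrees clockwise from the keyway seen from above. The floor is 40 mm above the worktop. Turns with the holder; its y axis is parallel to the keyway.
- pocket_3 (a point): Centre of the floor of pocket 3 of 3 on the holder's disc: a round cup of 37 mm inner diameter with a black rim 2.5 mm thick and 6 mm high, centred 49 mm from the holder's axis at 300 degrees clockwise from the keyway seen from above. The floor is 40 mm above the worktop. Turns with the holder; its y axis is parallel to the keyway.
- mount_1: Resin specimen mount: black disc, 30 mm diameter, 16 mm high, 35 g. Origin: centre of its underside. May be absent.
- mount_2: Resin specimen mount: green disc, 30 mm diameter, 18 mm high, 35 g. Origin: centre of its underside. May be absent.
- mount_3: Resin specimen mount: red disc, 30 mm diameter, 20 mm high, 35 g. Origin: centre of its underside. May be absent.
- mount_5: Resin specimen mount: blue disc, 30 mm diameter, 18 mm high, 35 g. Origin: centre of its underside. May be absent.

How it is judged (in metres and radians):
On the way, in this order (a step that is already met when the one before it is completed fails the run):
1. Every mount lies in a pocket and the dog's tongue is fully home in the keyway ((distance between mount_1 and pocket_1 below 0.008 m or distance between mount_1 and pocket_2 below 0.008 m or distance between mount_1 and pocket_3 below 0.008 m) and angle between each of mount_1, mount_2, mount_3, mount_5's own z axis and vertical below 0.15 rad and (distance between mount_2 and pocket_1 below 0.008 m or distance between mount_2 and pocket_2 below 0.008 m or distance between mount_2 and pocket_3 below 0.008 m) and (distance between mount_3 and pocket_1 below 0.008 m or distance between mount_3 and pocket_2 below 0.008 m or distance between mount_3 and pocket_3 below 0.008 m) and (distance between mount_5 and pocket_1 below 0.008 m or distance between mount_5 and pocket_2 below 0.008 m or distance between mount_5 and pocket_3 below 0.008 m) and y of dog in the frame of station below 0.114 m), for 0.2 s.
2. With the tongue home, the lever is held over to the left for two seconds (value of joint valve_lever above 0.38 rad and y of dog in the frame of station below 0.114 m), for 1.7 s.
3. The lever is back upright, with the tongue still home (value of joint valve_lever between -0.08 and 0.08 rad and y of dog in the frame of station below 0.114 m), for 0.2 s.
4. The dog is back at the park lines (horizontal distance between dog and park_mark below 0.008 m), for 0.2 s.
At the end, for the whole second after the job is handed in: Every mount present lies flat in a pocket (its origin within 8 mm of the pocket's floor centre, tilt under 0.15 rad), the dog's middle is within 8 mm of the park lines, the keyway faces the dog within 0.15 rad, the lever is upright within 0.08 rad, and all is at rest ((distance between mount_1 and pocket_1 below 0.008 m or distance between mount_1 and pocket_2 below 0.008 m or distance between mount_1 and pocket_3 below 0.008 m) and angle between each of mount_1, mount_2, mount_3, mount_5's own z axis and vertical below 0.15 rad and (distance between mount_2 and pocket_1 below 0.008 m or distance between mount_2 and pocket_2 below 0.008 m or distance between mount_2 and pocket_3 below 0.008 m) and (distance between mount_3 and pocket_1 below 0.008 m or distance between mount_3 and pocket_2 below 0.008 m or distance between mount_3 and pocket_3 below 0.008 m) and (distance between mount_5 and pocket_1 below 0.008 m or distance between mount_5 and pocket_2 below 0.008 m or distance between mount_5 and pocket_3 below 0.008 m) and horizontal distance between dog and park_mark below 0.008 m and value of joint valve_lever between -0.08 and 0.08 rad and (value of joint holder between -0.15 and 0.15 rad or value of joint holder between 6.133 and 6.433 rad) and angle between dog's own z axis and vertical below 0.1 rad and linear speed of each of dog, mount_1, mount_2, mount_3, mount_5 below 0.02 m/s); the robot touches nothing.
It fails at once if The dog is lifted off its bed (more than 8 mm) (z of dog in the frame of station above 0.02 m).
It fails at once if The steel sample is pushed aside (more than 6 cm) (distance of steel_sample_3 from where it was at the start of the episode above 0.06 m).
Of mount_1, mount_2, mount_3, mount_5 only 2 to 3 are there at a start; the rules pass over those that are not, and their reading is None.
At some moment in a run one of mount_1, mount_2, mount_3, mount_5 may be knocked a few centimetres aside while the robot is not near it.
It also fails if it takes over 208 s, if anything falls off the work surface, if the arm or the gripper's body presses on something with over 40 N, if the wrist force passes 120 N, or if a joint passes its speed limit or range.

## Working session

There is one attempt and no reset: what is moved stays moved. The work goes in short steps, Python scripts to look and compute and a tool call to move; the robot and the scene stay as the last step left them, time stands still between calls to the robot, and variables do not carry over. Pictures are saved under pics/ and viewed, at most 14 in all, crops included, and the job is handed in when it is done.

Besides the shell and the picture viewer there is one more tool, called after "Call:" as name(argument=value, ...) on one line, values as JSON. apply_moves: Moves the arm, as the interface text tells. Its arguments: {"type":"object","properties":{"angular":{"type":"array"},"travel":{"type":"array"},"jaw":{"type":"array"},"force":{"type":"number"}},"required":["angular","travel","jaw"]}

```bash
ls; mkdir -p pics
cat > h.py <<'E'
import numpy as np, cv2
from bench import r
from scipy.spatial.transform import Rotation as Ro
def snap(n, f=None):
    s=r.sense(); d=r.snapshot(n)
    if n=="wrist":
        T=np.eye(4); T[:3,:3]=Ro.from_euler('xyz',s['tcp_rot'],degrees=True).as_matrix(); T[:3,3]=s['tool_pos']
        M=T@np.array(d['mount']); d['R']=M[:3,:3].T; d['t']=-M[:3,:3].T@M[:3,3]
    d['K']=np.array([[d['fx'],0,d['cx']],[0,d['fy'],d['cy']],[0,0,1.]]); d['D']=np.array(d['distortion'],float)
    d['R']=np.array(d['R']);d['t']=np.array(d['t'])
    if f: cv2.imwrite('pics/'+f,cv2.cvtColor(d['color'],cv2.COLOR_RGB2BGR))
    return d
def ray(d,uv):
    p=cv2.undistortPoints(np.array(uv,float).reshape(-1,1,2),d['K'],d['D']).reshape(-1,2)
    v=np.c_[p,np.ones(len(p))]@d['R']; return -d['R'].T@d['t'],v
def on(d,uv,z):
    c,v=ray(d,uv); return c+v*((z-c[2])/v[:,2])[:,None]
def px(d,X):
    return cv2.projectPoints(np.array(X,float).reshape(-1,3),cv2.Rodrigues(d['R'])[0],d['t'],d['K'],d['D'])[0].reshape(-1,2)
E
python3 - <<'E'
from h import *
print(r.sense())
for n in("scene","side","wrist"):
    d=snap(n,n+"0.png"); print(n,-d['R'].T@d['t'])
E
```

```text
pics
{'time': 0.0, 'joint_pos': array([ 7.14837725e+01,  7.51459197e+00,  8.53293517e+01,  1.98049335e-03,
        8.72616327e+01, -4.89295648e+00]), 'qd': array([-0.0614949 ,  0.00068367,  0.05822069, -0.00561666,  0.00276982,
        0.00177136]), 'joint_efforts': array([-3.45995413e-04, -5.69398892e+01, -5.00556672e+01, -4.72929719e-05,
        1.45832403e-02,  3.19810431e-05]), 'tool_pos': array([141.1278198 , 582.64953016, 255.24907712]), 'tcp_rot': array([-1.79894977e+02, -1.09759206e-02,  1.66376622e+02]), 'ft_force': array([-0.41430312, -0.05097713, -0.5919339 ]), 'wrist_torque': array([-0.05276165,  0.01414119,  0.00726339]), 'grip_force': 0.0, 'finger_gap': 85.3995665667287}
scene [ 127.61905259  965.70682268 1068.55681622]
side [390.21906544 956.05270017 722.64333029]
wrist [ 63.64546738 600.15182107 372.87818036]
```

View pics/scene0.png

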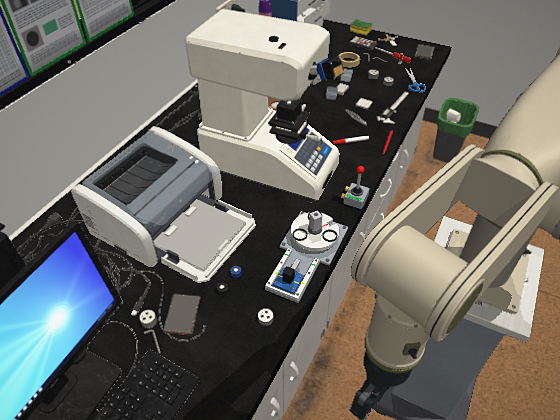

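View pics/side0.png

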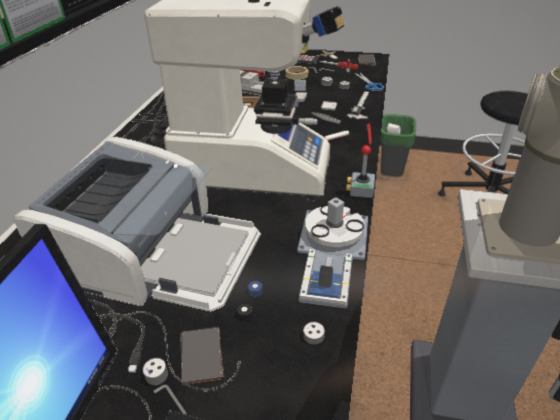

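The scene camera shows a blue mount at (236,271), a black one at (222,287), steel samples at (265,316) and (149,317), the station near (300,250), and the lever ball at (361,169). I'll enlarge both views.

Run:
```python
import cv2,numpy as np
a=cv2.imread('pics/scene0.png')[150:350,120:390]; b=cv2.imread('pics/side0.png')[130:400,130:400]
cv2.imwrite('pics/c1.png',cv2.resize(a,None,fx=2.96,fy=2.96,interpolation=cv2.INTER_CUBIC))
cv2.imwrite('pics/c2.png',cv2.resize(b,None,fx=2.2,fy=2.2,interpolation=cv2.INTER_CUBIC))
from h import *
class D(dict):pass
for n,pts in(("scene",[(236,271),(222,287),(265,316),(149,317)]),("side",[(255,288),(245,310),(314,332),(155,371)])):
    d=snap(n); print(n,on(d,pts,17).round(0).tolist())
d=snap("scene");print(on(d,[(361,169)],126),on(d,[(315,214)],102),on(d,[(290,268)],60))
d=snap("side");print(on(d,[(366,150)],126),on(d,[(335,201)],102),on(d,[(326,268)],60))
```

```text
scene [[600.0, 324.0, 17.0], [606.0, 386.0, 17.0], [462.0, 412.0, 17.0], [722.0, 550.0, 17.0]]
side [[602.0, 331.0, 17.0], [606.0, 392.0, 17.0], [463.0, 417.0, 17.0], [723.0, 559.0, 17.0]]
[[ 413.03912839 -106.18405122  126.        ]] [[467.38160271 105.18842816 102.        ]] [[459.53322272 276.69055476  60.        ]]
[[415.15356947 -97.00373781 126.        ]] [[468.11962153 108.58394985 102.        ]] [[461.25395987 285.75980867  60.        ]]
```

View pics/c1.png

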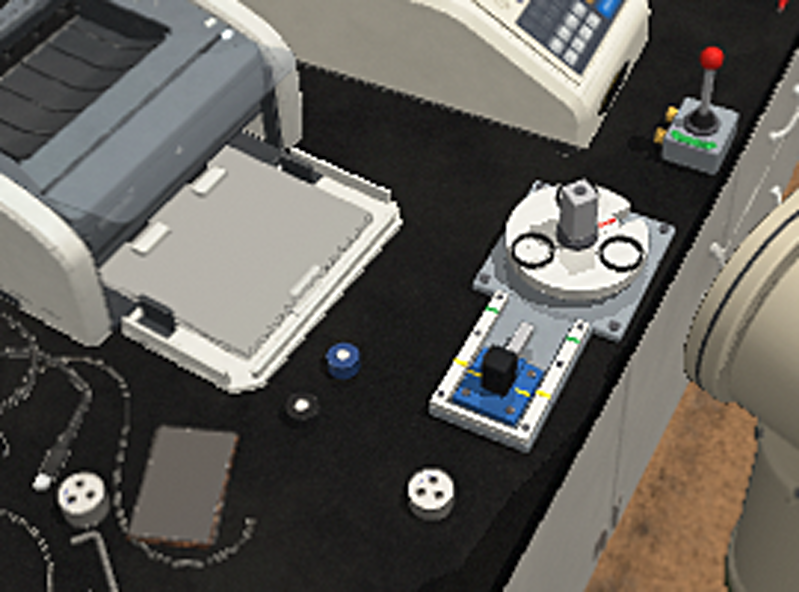

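View pics/c2.png

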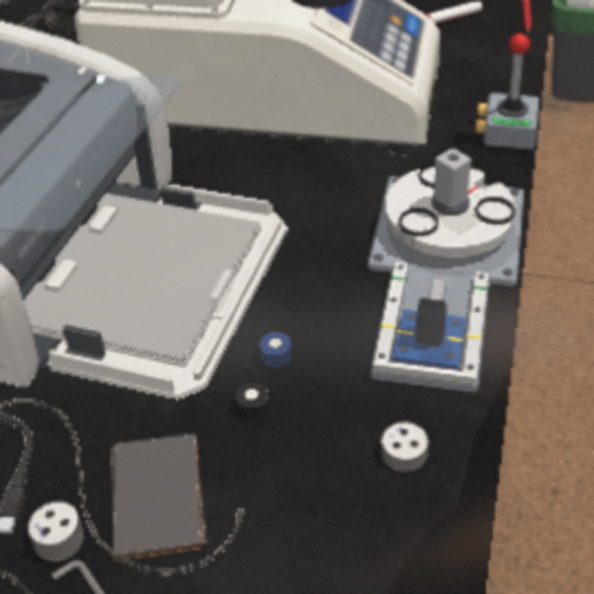

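Only blue (≈601,327) and black (≈606,389) mounts are visible so far. The holder axis is near (467,107), the dog near (460,281) and the ball near (414,-102). I'll move over the station for a wrist view.

Call:
apply_moves(angular=[[0,0,0],[0,0,0],[0,0,0],[0,0,0],[0,0,0],[0,0,0],[0,0,0],[0,0,0],[0,0,0],[0,0,0],[0,0,0],[0,0,0],[0,0,0]], travel=[[0.75,-0.8,0.3],[0.75,-0.8,0.3],[0.75,-0.8,0.3],[0.75,-0.8,0.3],[0.75,-0.8,0.3],[0.75,-0.8,0.3],[0.75,-0.8,0.3],[0.75,-0.8,0.3],[0.75,-0.8,0.3],[0.75,-0.8,0.3],[0.75,-0.8,0.3],[0.75,-0.8,0.3],[0,0,0]], jaw=[1,1,1,1,1,1,1,1,1,1,1,1,1], force=40)

```text
time: 1.98
tool_pos: [503.1, 197.0, 401.0]
tcp_rot: [180.0, 0.1, 166.2]
ft_force: [-0.8, 1.1, -0.4]
finger_gap: 85.3
grip_force: 0.0
```

Run:
```python
from h import *
d=snap("wrist","w1.png"); s=r.sense(); print(s['tool_pos'],s['tcp_rot'],-d['R'].T@d['t'],d['R'][2]); d=snap("scene","s1.png")
```

```text
[502.00349888 198.22711795 400.41549735] [1.79986855e+02 7.10886944e-03 1.66230199e+02] [425.37993399 214.59433674 518.4206474 ] [ 0.3019299  -0.07472224 -0.95039724]
```

View pics/w1.png

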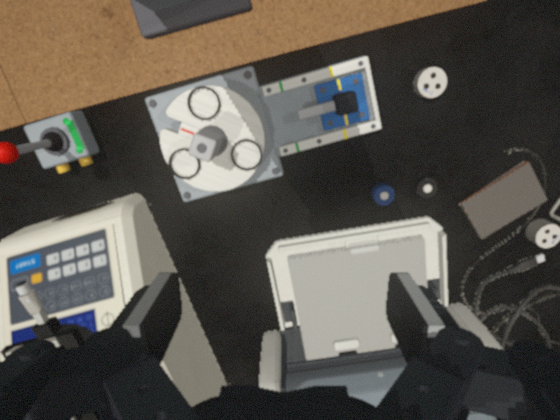

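The wrist view shows pocket rims at (204,103), (184,163) and (247,154), boss top near (205,150), red line at (185,131), dog post at (345,103), blue mount at (384,195) and black mount at (428,188).

Run:
```python
from h import *
d=snap("wrist","w1b.png")
P=on(d,[(204,103),(184,163),(247,154)],46)[:,:2]; print("pockets",P.round(1)); C=P.mean(0); print("centre",C.round(1),np.linalg.norm(P-C,axis=1))
print("dirs",[np.degrees(np.arctan2(*(p-C)[::-1])).round(1) for p in P])
h=cv2.cvtColor(d['color'],cv2.COLOR_RGB2HSV); g=cv2.cvtColor(d['color'],cv2.COLOR_RGB2GRAY)
def blobs(m,z,mn=15):
    n,l,s,c=cv2.connectedComponentsWithStats(m.astype(np.uint8)*255)
    for i in range(1,n):
        if s[i,4]>=mn: print(s[i,4],c[i].round(1),on(d,c[i],z)[0].round(1), s[i,:4])
print("yellow 22"); blobs(cv2.inRange(h,(22,110,120),(35,255,255))>0,22,6)
print("green 22"); blobs(cv2.inRange(h,(45,90,60),(85,255,255))>0,22,6)
print("blue"); blobs(cv2.inRange(h,(100,120,40),(125,255,255))>0,18,60)
print("red"); blobs((cv2.inRange(h,(0,150,80),(8,255,255))|cv2.inRange(h,(172,150,80),(180,255,255)))>0,126,6)
w=(cv2.inRange(h,(0,0,150),(180,60,255))>0); w[:170]=0; w[210:]=0; w[:,:360]=0; w[:,450:]=0
print("white spots z17"); blobs(w,17,5)
a=cv2.imread('pics/w1b.png')[50:210,130:450]; cv2.imwrite('pics/c3.png',cv2.resize(a,None,fx=2.5,fy=2.5,interpolation=cv2.INTER_CUBIC))
b=cv2.imread('pics/scene0.png')[20:160,300:460]; b=cv2.resize(b,None,fx=2.5,fy=2.5,interpolation=cv2.INTER_CUBIC)
x=cv2.imread('pics/c3.png'); o=np.zeros((400+1,800,3),np.uint8); o[:]=0; cv2.imwrite('pics/c3.png',x)
q=np.zeros((600,800,3),np.uint8); q[:400]=x; b2=cv2.resize(b,(229,200)); q[400:,:229]=b2; cv2.imwrite('pics/c3.png',q)
```

```text
pockets [[415.2 114.4]
 [482.7  65. ]
 [491.  150.2]]
centre [463.  109.9] [48.00305996 48.98194367 49.1284414 ]
dirs [np.float64(174.6), np.float64(-66.3), np.float64(55.2)]
yellow 22
20 [329.6  74. ] [418.6 279.5  22. ] [328  70   4   9]
21 [337.3  86.7] [436.5 286.2  22. ] [336  82   4  10]
20 [344.6 121.6] [483.1 287.2  22. ] [343 117   4  10]
24 [343.7 136.3] [502.2 282.3  22. ] [342 132   5  10]
34 [ 82.5 162.9] [451.2 -82.4  22. ] [ 78 160  10   8]
54 [ 59.4 170.3] [ 453.2 -119.1   22. ] [ 55 167  11   8]
green 22
10 [279.7  88.7] [421.1 211.8  22. ] [279  85   3   8]
258 [ 72.8 136.3] [413.4 -80.6  22. ] [ 62 120  21  35]
9 [295.9 149.8] [504.8 214.3  22. ] [295 146   3   8]
blue
939 [345.   97.4] [452.4 294.2  18. ] [314  76  54  50]
246 [331.1 122.5] [480.5 269.6  18. ] [321 115  22  17]
393 [ 22.9 265.1] [ 579.9 -243.1   18. ] [  8 254  31  23]
402 [ 78.9 322.7] [ 699.5 -200.3   18. ] [ 56 313  38  22]
259 [ 20.8 337.5] [ 704.4 -310.1   18. ] [ 10 330  24  16]
red
321 [  6.9 154.3] [416.1 -98.7 126. ] [  0 143  17  23]
white spots z17
58 [426.  190.6] [608.2 385.1  17. ] [422 187   9   8]
25 [382.8 197.9] [604.3 322.1  17. ] [380 196   6   5]
```

View pics/c3.png

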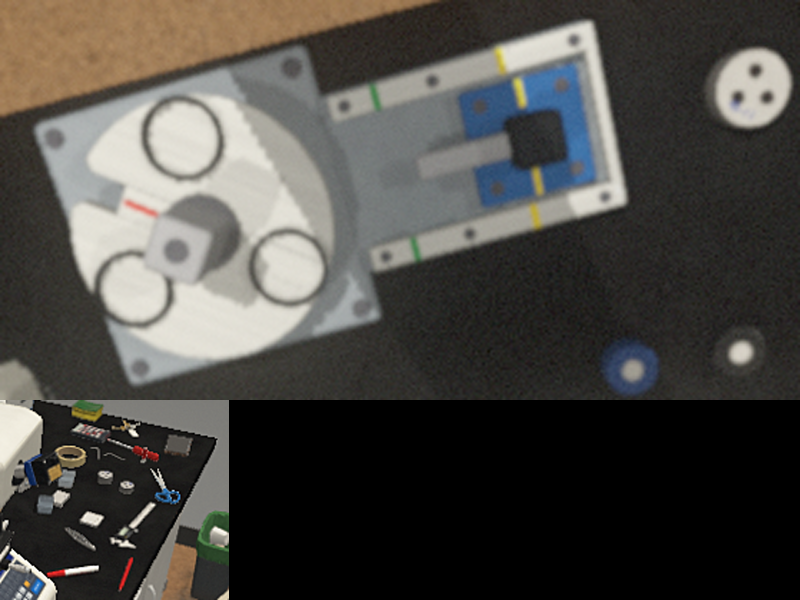

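No further mounts are visible, so there are two, blue and black. Measured: station yaw ≈2°, axis ≈(466,107), keyway direction ≈234.5°, so the holder is at about 142°. A single boss grasp at yaw 144.5→2 can turn it. I'll move closer over the boss.

Call:
apply_moves(angular=[[0,0,-0.54],[0,0,-0.54],[0,0,-0.54],[0,0,-0.54],[0,0,-0.54],[0,0,0],[0,0,0]], travel=[[-0.18,-0.46,-0.75],[-0.18,-0.46,-0.75],[-0.18,-0.46,-0.75],[-0.18,-0.46,-0.75],[-0.18,-0.46,-0.75],[0,0,0],[0,0,0]], jaw=[1,1,1,1,1,1,1])

```text
time: 3.0
tool_pos: [465.6, 108.3, 251.5]
tcp_rot: [179.9, 0.0, 144.9]
ft_force: [-0.5, 1.1, 0.5]
finger_gap: 85.4
grip_force: 0.0
```

Run:
```python
from h import *
d=snap("wrist","w2.png"); s=r.sense(); print(s['tool_pos'],s['tcp_rot'],r.tcp_to_tips)
print(px(d,[[467,106,102],[463,110,102],[467,106,40]]))
a=cv2.imread('pics/w2.png');
```

```text
[466.01348815 108.24487759 252.02443362] [1.79888108e+02 9.28154751e-02 1.44911731e+02] 25.0
[[283.71260122 198.85245421]
 [284.97224581 191.98387694]
 [283.5854068  179.72021908]]
```

View pics/w2.png

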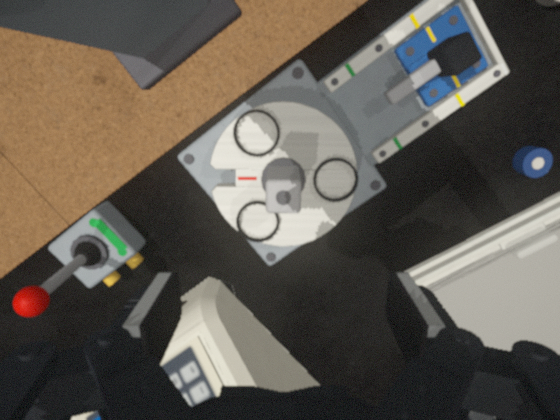

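The boss top is at (284,198), where (467,106) was predicted, and square to the picture. Pocket rims are at (257,133), (258,222) and (335,179). The ball is at (31,301).

Run:
```python
from h import *
d=snap("wrist")
print(on(d,[(284,197)],102))
P=on(d,[(257,133),(258,221),(335,179)],46)[:,:2];C=P.mean(0)
print(P.round(1),C,np.linalg.norm(P-C,axis=1),[np.degrees(np.arctan2(*(p-C)[::-1])).round(1) for p in P])
print('red dir',np.diff(on(d,[(256,178.5),(238,178.5)],40),axis=0))
print('green',on(d,[(350,69),(395,143)],22),'yellow',on(d,[(415,21),(460,100)],22),'ball',on(d,[(31,301)],126))
h=cv2.cvtColor(d['color'],cv2.COLOR_RGB2HSV)
for nm,m in(('green',cv2.inRange(h,(45,90,60),(85,255,255))),('yellow',cv2.inRange(h,(22,110,120),(35,255,255)))):
    n,l,s,c=cv2.connectedComponentsWithStats(m)
    for i in range(1,n):
        if s[i,4]>10: print(nm,c[i].round(1),on(d,c[i],22)[0].round(1))
```

```text
[[466.57716753 106.95735594 102.        ]]
[[417.7 112. ]
 [485.8  63. ]
 [493.4 146.3]] [465.65185241 107.09667629] [48.17599941 48.47141481 48.02787343] [np.float64(174.2), np.float64(-65.4), np.float64(54.7)]
red dir [[ -9.79815775 -13.93668852   0.        ]]
green [[421.22946411 212.57610972  22.        ]
 [503.51779409 212.84828888  22.        ]] yellow [[420.20468286 280.72522308  22.        ]
 [503.52336498 283.09275903  22.        ]] ball [[ 415.66825111 -102.6266852   126.        ]]
green [349.2  69.1] [420.9 212.   22. ]
green [397. 143.] [504.6 214.4  22. ]
green [108.9 234.5] [414.  -81.4  22. ]
yellow [413.6  20.3] [419.1 280.   22. ]
yellow [429.7  33.4] [436.5 286.7  22. ]
yellow [455.2  80.2] [485.  287.4  22. ]
yellow [459.1  99.3] [502.4 282.6  22. ]
yellow [133.4 261.1] [451.9 -81.3  22. ]
yellow [109.8 279.4] [ 453.6 -118.1   22. ]
```

Call:
apply_moves(angular=[[0,0,-0.05],[0,0,0],[0,0,0],[0,0,0],[0,0,0],[0,0,0],[0,0,0],[0,0,0],[0,0,0],[0,0,0],[0,0,0],[0,0,0],[0,0,0]], travel=[[0.015,-0.035,-0.8],[0,0,-0.8],[0,0,-0.8],[0,0,-0.8],[0,0,-0.65],[0,0,0],[0,0,0],[0,0,0],[0,0,0],[0,0,0],[0,0,0],[0,0,0],[0,0,0]], jaw=[1,1,1,1,1,1,0.2,0.2,0.2,0.2,0.2,0.2,0.2], force=60)

```text
time: 4.72
tool_pos: [467.3, 106.6, 97.8]
tcp_rot: [179.8, 0.1, 144.4]
ft_force: [2.3, 5.2, 3.3]
finger_gap: 27.0
grip_force: 63.3
```

Call:
apply_moves(angular=[[0,0,-0.9],[0,0,-0.9],[0,0,-0.9],[0,0,-0.9],[0,0,-0.9],[0,0,-0.9],[0,0,-0.9],[0,0,-0.9],[0,0,-0.9],[0,0,-0.9],[0,0,-0.9],[0,0,-0.9],[0,0,-0.9],[0,0,-0.9],[0,0,-0.9],[0,0,-0.9],[0,0,-0.9],[0,0,-0.9],[0,0,-0.9],[0,0,-0.75]], travel=[[0,0,0],[0,0,0],[0,0,0],[0,0,0],[0,0,0],[0,0,0],[0,0,0],[0,0,0],[0,0,0],[0,0,0],[0,0,0],[0,0,0],[0,0,0],[0,0,0],[0,0,0],[0,0,0],[0,0,0],[0,0,0],[0,0,0],[0,0,0]], jaw=[0.2,0.2,0.2,0.2,0.2,0.2,0.2,0.2,0.2,0.2,0.2,0.2,0.2,0.2,0.2,0.2,0.2,0.2,0.2,0.2])

```text
time: 7.22
tool_pos: [464.2, 107.6, 97.7]
tcp_rot: [-179.8, 0.2, 1.4]
ft_force: [-18.3, 10.3, 21.1]
finger_gap: 26.6
grip_force: 65.7
```

Call:
apply_moves(angular=[[0,0,0],[0,0,0],[0,0,0],[0,0,0],[0,0,0],[0,0,0],[0,0,0],[0,0,0],[0,0,0],[0,0,0],[0,0,0]], travel=[[0,0,0],[0,0,0],[0,0,0],[0,0,0],[0,0,0],[0,0,0.5],[0,0,0.8],[0,0,0.9],[0,0,0.9],[0,0,0.9],[0,0,0]], jaw=[0.2,1,1,1,1,1,1,1,1,1,1])

```text
time: 8.6
tool_pos: [467.8, 105.9, 260.0]
tcp_rot: [-180.0, -0.4, 1.6]
ft_force: [0.6, -0.2, -0.2]
finger_gap: 85.6
grip_force: 0.0
```

Run:
```python
from h import *
d=snap("wrist","w3.png"); s=r.sense(); print(s['tool_pos'],s['tcp_rot'],s['joint_pos'])
```

```text
[466.84781082 105.74728584 257.78293117] [-179.985414     -0.18117784    1.566847  ] [ 6.62369993e+00 -1.18724965e+01  1.03960604e+02 -1.44165042e-03
  8.77301339e+01  9.50568847e+01]
```

View pics/w3.png

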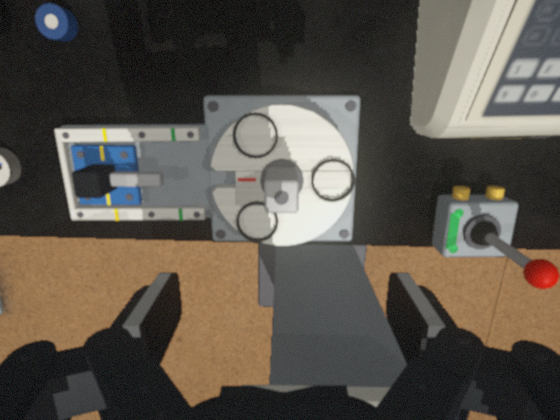

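The keyway now faces the dog: red line at (247,180), tongue at (140,180), pockets at (256,135), (258,221) and (332,179). I'll compute the pockets, dog and mounts.

```bash
cat >> h.py <<'E'
def comps(d,lo,hi,mn=8):
    h=cv2.cvtColor(d['color'],cv2.COLOR_RGB2HSV); n,l,s,c=cv2.connectedComponentsWithStats(cv2.inRange(h,lo,hi))
    return [(s[i],c[i].round(1)) for i in range(1,n) if s[i,4]>=mn]
E
python3 - <<'E'
from h import *
d=snap("wrist")
P=on(d,[(256,135),(257.5,221),(332.5,179)],46)[:,:2];C=P.mean(0)
print(P.round(1),C,np.linalg.norm(P-C,axis=1),[np.degrees(np.arctan2(*(p-C)[::-1])).round(1) for p in P])
print('boss',on(d,[(282,196)],102))
for nm,lo,hi in(('green',(45,90,60),(85,255,255)),('yel',(22,110,120),(35,255,255)),('red',(0,120,60),(8,255,255)),('red2',(170,120,60),(180,255,255)),('blue',(100,120,40),(125,255,255))):
    for s,c in comps(d,lo,hi): print(nm,s,c,on(d,c,22)[0].round(1))
E
```

```text
[[506.5 130.3]
 [423.1 128.4]
 [467.4  57.7]] [465.67903063 105.46886626] [47.78643547 48.35688474 47.77187827] [np.float64(31.3), np.float64(151.7), np.float64(-87.9)]
boss [[465.6367713  105.28698828 102.        ]]
green [170 127   4  12  30] [171.6 132.8] [503.7 214.5  22. ]
green [178 209   4  11  27] [179.4 213.9] [419.9 211.9  22. ]
green [447 208  17  44 409] [454.2 229.7] [410.  -79.7  22. ]
yel [101 126   5  15  48] [102.6 133.4] [501.4 282.5  22. ]
yel [ 98 144   5  15  42] [100.  151.2] [483.8 287.3  22. ]
yel [490 187  16  11 113] [498.2 192.1] [ 452.8 -118.3   22. ]
yel [457 188  12  11  67] [462.7 193. ] [450.8 -81.4  22. ]
yel [105 192   4  12  31] [106.5 197.5] [435.8 286.6  22. ]
yel [113 207   5  14  43] [114.9 213.9] [418. 280.  22.]
red [238 177  17   3  42] [246. 178.] [460.3 141.9  22. ]
red [525 259  35  30 826] [542.9 273.5] [ 360.2 -189.4   22. ]
blue [  32    0   44   40 1060] [54.6 20.2] [601.5 313.9  22. ]
blue [  70  144   66   26 1193] [103.5 155.4] [479.7 284.3  22. ]
blue [109 186  31  18 423] [123.7 194.3] [439.7 268.3  22. ]
blue [ 79 194  25   9 156] [ 91.9 199.2] [433.5 302.2  22. ]
```

Keyway direction is 91.7° against the station's 91.8°, which is fine. Next I'll fetch the blue mount, with the camera side toward the robot (yaw ≈180).

Call:
apply_moves(angular=[[0,0,0.97],[0,0,0.97],[0,0,0.97],[0,0,0.97],[0,0,0.97],[0,0,0.97],[0,0,0.97],[0,0,0.97],[0,0,0.97],[0,0,0.97],[0,0,0.97],[0,0,0.97],[0,0,0.97],[0,0,0.97],[0,0,0.97],[0,0,0.97],[0,0,0.97],[0,0,0.97],[0,0,0.97],[0,0,0.97]], travel=[[0.165,0.275,-0.03],[0.165,0.275,-0.03],[0.165,0.275,-0.03],[0.165,0.275,-0.03],[0.165,0.275,-0.03],[0.165,0.275,-0.03],[0.165,0.275,-0.03],[0.165,0.275,-0.03],[0.165,0.275,-0.03],[0.165,0.275,-0.03],[0.165,0.275,-0.03],[0.165,0.275,-0.03],[0.165,0.275,-0.03],[0.165,0.275,-0.03],[0.165,0.275,-0.03],[0.165,0.275,-0.03],[0.165,0.275,-0.03],[0.165,0.275,-0.03],[0.165,0.275,-0.03],[0.165,0.275,-0.03]], jaw=[1,1,1,1,1,1,1,1,1,1,1,1,1,1,1,1,1,1,1,1])

```text
time: 11.2
tool_pos: [597.3, 325.6, 229.7]
tcp_rot: [-179.8, -0.1, 157.0]
ft_force: [0.6, 0.9, -0.6]
finger_gap: 85.7
grip_force: 0.0
```

Call:
apply_moves(angular=[[0,0,0.97],[0,0,0.97],[0,0,0.97],[0,0,0],[0,0,0]], travel=[[0,0,-0.15],[0,0,-0.15],[0,0,-0.15],[0,0,0],[0,0,0]], jaw=[0.6,0.6,0.6,0.6,0.6])

```text
time: 11.82
tool_pos: [597.6, 325.5, 213.3]
tcp_rot: [-180.0, -0.1, 179.9]
ft_force: [-0.2, 0.3, 0.0]
finger_gap: 51.3
grip_force: 0.0
```

Run:
```python
from h import *
d=snap("wrist","w4.png"); s=r.sense(); print(s['tool_pos'],s['tcp_rot'],s['joint_pos'].round(0))
for s,c in comps(d,(100,120,40),(125,255,255),60): print(s,c,on(d,c,9)[0].round(1),on(d,[(s[0],c[1]),(s[0]+s[2],c[1])],9).round(1))
for s,c in comps(d,(0,0,160),(180,60,255),15):
  if s[4]<1000: print('w',s,c,on(d,c,17)[0].round(1))
```

```text
[597.75828464 325.63058436 213.86814072] [-1.79982208e+02 -3.46847998e-02  1.79912429e+02] [ 24.  21.  74.  -0.  85. -66.]
[ 195    0   82   56 2604] [242.6  33. ] [472.8 290.5   9. ] [[472.6 251.3   9. ]
 [472.9 318.7   9. ]]
[265 170  33  34 532] [281.  184.3] [601.2 321.5   9. ] [[601.1 306.7   9. ]
 [601.2 337.3   9. ]]
w [152  63  78  17 978] [191.3  71.1] [502.5 247.9  17. ]
w [  0  71  46  45 713] [ 12.6 102.2] [526.2  92.5  17. ]
w [116 108   7   8  27] [119.8 112.7] [535.6 183.8  17. ]
w [277 186   9   9  42] [281.1 190. ] [604.4 321.7  17. ]
w [347 188  10  11  85] [351.3 192.7] [607.1 385.8  17. ]
w [525 239  35  34  92] [542.8 255.3] [670.7 576.9  17. ]
w [ 76 253  14  79 401] [ 82.8 292.8] [711.7 120.8  17. ]
w [494 291  38  33 871] [512.3 306.6] [728.6 558.3  17. ]
w [488 330  11  11  99] [493.1 334.7] [762.9 544.8  17. ]
w [342 334  10  44 241] [346.7 356.2] [789.4 391.4  17. ]
w [331 364  10   7  62] [335.5 367.2] [804. 380.  17.]
w [127 388  33  32 755] [145.6 406.3] [859.9 166.   17. ]
```

View pics/w4.png

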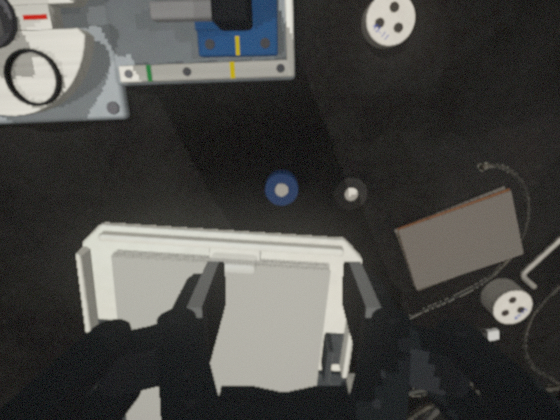

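The blue mount is at (604,321.7), seen at pixel (281,188), and the black at (607,386). Descending to grip the upper part.

Call:
apply_moves(angular=[[0,0,0],[0,0,0],[0,0,0],[0,0,0],[0,0,0],[0,0,0],[0,0,0],[0,0,0],[0,0,0],[0,0,0],[0,0,0],[0,0,0]], travel=[[0.16,-0.1,-0.8],[0,0,-0.8],[0,0,-0.8],[0,0,-0.8],[0,0,-0.8],[0,0,-0.4],[0,0,-0.17],[0,0,0],[0,0,0],[0,0,0],[0,0,0],[0,0,0]], jaw=[0.6,0.6,0.6,0.6,0.6,0.6,0.6,0.6,0.2,0.2,0.2,0.2], force=30)

```text
time: 13.38
tool_pos: [605.5, 322.3, 33.4]
tcp_rot: [179.9, 0.2, -179.9]
ft_force: [-0.4, 0.4, 6.5]
finger_gap: 28.9
grip_force: 29.7
```

Call:
apply_moves(angular=[[0,0,0],[0,0,0],[0,0,0],[0,0,0],[0,0,0]], travel=[[0,0,0.3],[0,0,0.8],[0,0,0.8],[0,0,0.8],[0,0,0]], jaw=[0.2,0.2,0.2,0.2,0.2])

```text
time: 14.0
tool_pos: [606.6, 322.7, 144.5]
tcp_rot: [179.8, 0.4, -179.9]
ft_force: [0.3, 0.1, -0.3]
finger_gap: 29.0
grip_force: 29.7
```

Run:
```python
from h import *
s=r.sense();d=snap("wrist","w5.png"); print(s['tool_pos'],s['ft_force'],s['finger_gap'],s['grip_force'])
print(px(d,s['tool_pos']-[0,0,25]))
for st,c in comps(d,(100,120,40),(125,255,255),60): print(st,c)
```

```text
[606.55797866 322.70973011 144.47974735] [ 0.27661921  0.11635113 -0.28779794] 29.045682513846618 29.661075174808502
[[286.50320375 276.3869518 ]]
[ 175    0   49   29 1168] [200.  14.]
[ 230    0   50   28 1173] [253.5  13.8]
[263 236  50  35 619] [288.4 249.5]
```

View pics/w5.png

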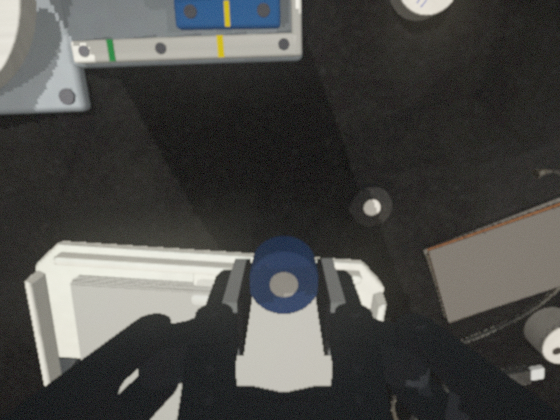

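Run:
```python
from h import *
s=r.sense();d=snap("wrist"); p=s['tool_pos']; print(p,s['tcp_rot'])
print('spot rel TCP',on(d,[(284,284)],p[2]-33+18)[0]-p)
b=on(d,[(251,272),(317,272),(284,307),(284,238)],p[2]-33+18); print((b-p).round(1))
```

```text
[605.41456152 322.2304302  141.97161342] [ 179.91102853    0.20474176 -179.94342011]
spot rel TCP [ -2.105545    -1.18661708 -15.        ]
[[ -7.8 -14.9 -15. ]
 [ -7.8  12.5 -15. ]
 [  9.1  -1.2 -15. ]
 [-23.1  -1.2 -15. ]]
```

Call:
apply_moves(angular=[[0,0,0.495],[0,0,0.495],[0,0,0.495],[0,0,0.495],[0,0,0.495],[0,0,0.495],[0,0,0.495],[0,0,0.495],[0,0,0],[0,0,0],[0,0,0]], travel=[[-0.3,-0.59,0],[-0.3,-0.59,0],[-0.3,-0.59,0],[-0.3,-0.59,0],[-0.3,-0.59,0],[-0.3,-0.59,0],[-0.3,-0.59,0],[-0.3,-0.59,0],[0,0,-0.5],[0,0,-0.5],[0,0,0]], jaw=[0.2,0.2,0.2,0.2,0.2,0.2,0.2,0.2,0.2,0.2,0.2])

```text
time: 15.48
tool_pos: [505.7, 132.4, 96.3]
tcp_rot: [179.9, -0.3, -148.3]
ft_force: [-0.3, 0.1, 0.2]
finger_gap: 28.9
grip_force: 29.7
```

Run:
```python
from h import *
s=r.sense();d=snap("wrist","w6.png"); print(s['tool_pos'],s['tcp_rot'],s['finger_gap'])
s2=snap("side"); print(px(s2,[[508,132,70]])); u=px(s2,[[508,132,60]])[0].astype(int)
a=cv2.imread('pics/w6.png'); b=cv2.cvtColor(s2['color'],cv2.COLOR_RGB2BGR)[u[1]-60:u[1]+60,u[0]-60:u[0]+60]; b=cv2.resize(b,(240,240),interpolation=cv2.INTER_CUBIC)
o=np.zeros((420,800,3),np.uint8); o[:,:560]=a; o[:240,560:]=b; cv2.imwrite('pics/w6.png',o)
```

```text
[505.65945951 132.40598497  96.34685241] [ 179.86105319   -0.33342922 -148.27472742] 28.860456564043997
[[315.81506385 216.02198074]]
```

View pics/w6.png

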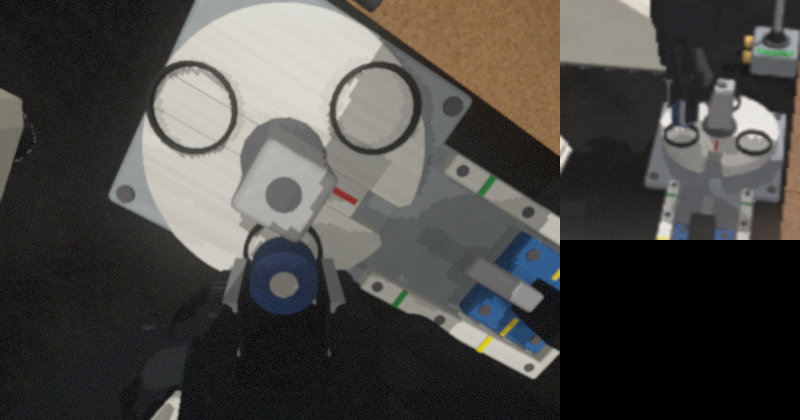

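The pocket 1 rim spans x 244–322 with its inner edge at (283,221). The mount's spot is at (284,284), so it's aligned tangentially. I'll check radially from all three rims.

Run:
```python
from h import *
d=snap("wrist"); p=r.sense()['tool_pos']; print(p)
A=on(d,[(193,107),(376,107),(283,221)],46)[:,:2]
v=(A[0]+A[1])/2; ed=A[2]; print(A.round(1))
u=np.array([np.cos(np.radians(31.7)),np.sin(np.radians(31.7))])
print('pocket from edge',ed+21*u, 'from other pockets', v+u*49*1.5, 'sep',np.linalg.norm(A[0]-A[1]))
m=on(d,[(284,284)],p[2]-33+18)[0]; print('spot',m, m[:2]-p[:2])
print('boss',on(d,[(284,195)],102))
```

```text
[508.30251861 132.99742643  99.65579795]
[[468.   58.1]
 [423.5 129.9]
 [493.8 122.9]]
pocket from edge [511.66044985 133.90303019] from other pockets [508.29682797 132.5974477 ] sep 84.46644623234856
spot [505.22965471 130.4777848   84.65579795] [-3.0728639  -2.51964163]
boss [[468.07381137 107.41714025 102.        ]]
```

Call:
apply_moves(angular=[[0,0,0],[0,0,0],[0,0,0],[0,0,0]], travel=[[0.06,0.04,-0.2],[0,0,-0.25],[0,0,0],[0,0,0]], jaw=[0.2,0.2,0.2,0.2])

```text
time: 16.12
tool_pos: [510.6, 134.5, 81.3]
tcp_rot: [180.0, -0.0, -148.3]
ft_force: [-0.8, 0.0, -1.0]
finger_gap: 28.4
grip_force: 29.7
```

Run:
```python
from h import *
P=[];
for i in range(4): d=snap("wrist","w7.png"); P.append(r.sense()['tool_pos'])
print(np.array(P).round(1))
s=[snap(n) for n in('side','scene')]
a=cv2.imread('pics/w7.png')[140:340,190:390]; a=cv2.resize(a,None,fx=2,fy=2,interpolation=cv2.INTER_CUBIC)
o=np.zeros((400,800,3),np.uint8); o[:,:400]=a
for k,q in enumerate(s):
    u=px(q,[[508,132,50]])[0].astype(int); b=cv2.cvtColor(q['color'],cv2.COLOR_RGB2BGR)[u[1]-25:u[1]+25,u[0]-50:u[0]+50]
    o[200*k:200*k+200,400:]=cv2.resize(b,(400,200),interpolation=cv2.INTER_CUBIC)
cv2.imwrite('pics/c7.png',o)
```

```text
[[510.8 134.5  81.6]
 [510.9 134.6  81.8]
 [511.  134.6  81.8]
 [510.9 134.6  81.8]]
```

View pics/c7.png

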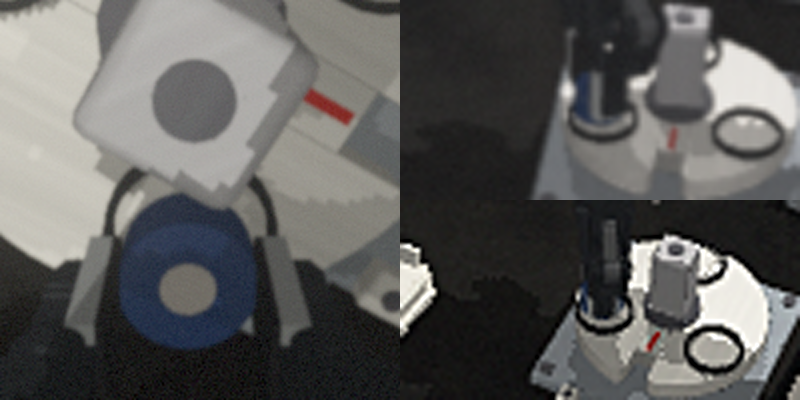

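Run:
```python
from h import *
from scipy.optimize import least_squares
d=snap("wrist"); p=r.sense()['tool_pos']; print(p)
g=cv2.cvtColor(d['color'],cv2.COLOR_RGB2GRAY)
# dark rim edges along rows left & right
pts=[]
for y in range(228,256,4):
    row=g[y].astype(int); L=[x for x in range(230,275) if row[x]<70]; R=[x for x in range(300,340) if row[x]<70]
    print(y,L[:1],L[-1:],R[:1],R[-1:])
    if L: pts.append((L[0],y))
    if R: pts.append((R[-1]+1,y))
W=on(d,pts,46)[:,:2]
f=least_squares(lambda c:np.linalg.norm(W-c,axis=1)-21,p[:2],loss='soft_l1'); print('rim centre',f.x,(np.linalg.norm(W-f.x,axis=1)-21).round(1))
for z in(-15,-13): print('spot',on(d,[(283.5,284.5)],p[2]+z)[0])
A=on(d,[(252,295),(250,283),(318,283),(284,314),(262,306),(306,306)],p[2]-14)[:,:2]
f=least_squares(lambda c:np.linalg.norm(A-c,axis=1)-15,p[:2],loss='soft_l1'); print('mount top centre',f.x,f.fun.round(1))
```

```text
[510.86693707 134.53779256  81.70912584]
228 [253] [260] [] []
232 [250] [255] [314] [320]
236 [248] [251] [318] [322]
240 [246] [274] [320] [324]
244 [245] [274] [303] [325]
248 [244] [274] [300] [327]
252 [243] [274] [300] [327]
rim centre [507.38046745 132.30109669] [ 0.7  0.4  0.4  0.   0.  -0.2 -0.2 -0.6 -0.5 -0.7 -0.2 -0.7 -0.6]
spot [509.17581149 132.34234752  66.70912584]
spot [508.1754797  131.72446833  68.70912584]
mount top centre [507.66068233 131.73577724] [-0.1 -0.8 -0.9  0.4 -0.2 -0.3]
```

Rim centre (507.4,132.3) and mount (508,132) agree to within 1 mm. Lower and release.

Call:
apply_moves(angular=[[0,0,0],[0,0,0],[0,0,0],[0,0,0],[0,0,0],[0,0,0],[0,0,0],[0,0,0],[0,0,0],[0,0,0]], travel=[[0,0,-0.12],[0,0,-0.12],[0,0,0],[0,0,0],[0,0,0],[0,0,0],[0,0,0.4],[0,0,0.8],[0,0,0.8],[0,0,0]], jaw=[0.2,0.2,0.2,0.2,0.6,0.6,0.6,0.6,0.6,0.6])

```text
time: 17.73
tool_pos: [513.2, 134.9, 156.3]
tcp_rot: [-179.8, 0.4, -148.3]
ft_force: [0.7, -0.9, 0.4]
finger_gap: 51.1
grip_force: 0.0
```

Run:
```python
from h import *
p=r.sense();d=snap("wrist","w8.png"); print(p['tool_pos'],p['tcp_rot'])
for s,c in comps(d,(100,120,40),(125,255,255),60): print(s,c,on(d,c,56)[0].round(1))
s=snap('scene'); print(comps(s,(0,0,150),(180,60,255),5) and [ (c,on(s,c,16)[0].round(0)) for t,c in comps(s,(0,0,150),(180,60,255),4) if t[4]<60 and 200<c[0]<260 and 240<c[1]<310])
```

```text
[513.178961   134.94149674 156.30259238] [-179.84783066    0.36668033 -148.26250735]
[ 459  192   85   60 1853] [499.4 221.5] [440.9 254.6  56. ]
[431 234  46  40 889] [452.9 253.6] [474.8 243.7  56. ]
[467 261  36  31 408] [482.8 277.8] [478.1 273.5  56. ]
[(array([221.5, 286.4]), array([609., 385.,  16.]))]
```

View pics/w8.png

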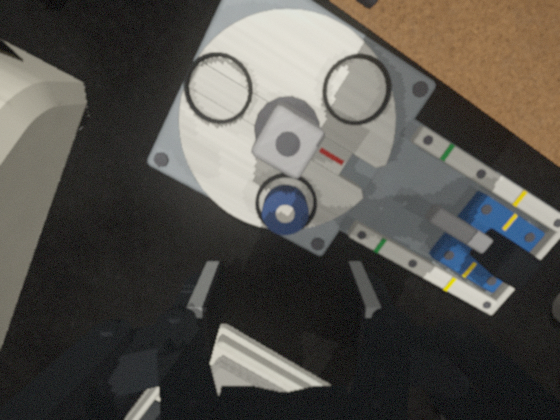

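Blue sits in pocket 1 and looks flat, with its spot at (285,212) inside the rim. I'll check by numbers, including the rim, and the black mount.

Run:
```python
from h import *
s=r.sense();d=snap("wrist");print(s['tool_pos'],s['tcp_rot'],s['joint_pos'].round(0))
print('spot z58',on(d,[(285,212)],58).round(1),'rim L/R/top z46',on(d,[(254.5,203),(316.5,203),(285,175)],46).round(1))
s2=snap('side'); print([(c,on(s2,c,16)[0].round(0)) for t,c in comps(s2,(0,0,140),(180,70,255),4) if t[4]<60 and 225<c[0]<265 and 290<c[1]<320])
for n,q in(('side',s2),('scene',snap('scene'))):
    print(n,px(q,[[508,132.3,58]]),[(c,on(q,c,52)[0].round(0)) for t,c in comps(q,(100,110,40),(125,255,255),4) if np.linalg.norm(c-px(q,[[508,132,52]])[0])<20])
```

```text
[511.0558978 134.6006724 152.6777757] [-1.79970019e+02  7.07739214e-02 -1.48261717e+02] [   9.    1.  104.   -0.   76. -113.]
spot z58 [[504.9 130.7  58. ]] rim L/R/top z46 [[513.6 112.5  46. ]
 [492.1 147.2  46. ]
 [487.  119.6  46. ]]
[(array([244. , 308.7]), array([609., 388.,  16.]))]
side [[315.65587384 220.14926881]] [(array([314.8, 226.1]), array([507., 147.,  52.]))]
scene [[297.35670899 226.0763524 ]] [(array([296.9, 228.1]), array([508., 135.,  52.]))]
```

Blue is centred in pocket 1 within about 1 mm. Now the black mount at about (606,386).

Call:
apply_moves(angular=[[0,0,-0.396],[0,0,-0.396],[0,0,-0.396],[0,0,-0.396],[0,0,-0.396],[0,0,-0.396],[0,0,-0.396],[0,0,-0.396],[0,0,-0.396],[0,0,-0.396],[0,0,0],[0,0,0],[0,0,0]], travel=[[0.237,0.627,0.1],[0.237,0.627,0.1],[0.237,0.627,0.1],[0.237,0.627,0.1],[0.237,0.627,0.1],[0.237,0.627,0.1],[0.237,0.627,0.1],[0.237,0.627,0.1],[0.237,0.627,0.1],[0.237,0.627,0.1],[0,0,0],[0,0,0],[0,0,0]], jaw=[0.6,0.6,0.6,0.6,0.6,0.6,0.6,0.6,0.6,0.6,0.6,0.6,0.6])

```text
time: 19.6
tool_pos: [605.2, 384.4, 191.2]
tcp_rot: [-180.0, -0.1, -180.0]
ft_force: [-0.1, -0.1, -0.8]
finger_gap: 51.1
grip_force: 0.0
```

Run:
```python
from h import *
s=r.sense();d=snap("wrist","w9.png");print(s['tool_pos'],s['tcp_rot'])
print([(t[4],c,on(d,c,16)[0].round(1)) for t,c in comps(d,(0,0,140),(180,70,255),20) if t[4]<400 and 200<c[0]<380 and 100<c[1]<300])
```

```text
[605.18606173 384.38340115 191.23312444] [-1.79955547e+02 -6.27893328e-02 -1.79955428e+02]
[(np.int32(129), array([286.8, 192.5]), array([608.5, 385.6,  16. ]))]
```

Call:
apply_moves(angular=[[0,0,0],[0,0,0],[0,0,0],[0,0,0],[0,0,0],[0,0,0],[0,0,0],[0,0,0],[0,0,0],[0,0,0],[0,0,0],[0,0,0],[0,0,0],[0,0,0],[0,0,0],[0,0,0],[0,0,0]], travel=[[0.06,0.03,-0.8],[0,0,-0.8],[0,0,-0.8],[0,0,-0.8],[0,0,-0.5],[0,0,-0.3],[0,0,0],[0,0,0],[0,0,0],[0,0,0],[0,0,0],[0,0,0],[0,0,0.3],[0,0,0.8],[0,0,0.8],[0,0,0.8],[0,0,0]], jaw=[0.6,0.6,0.6,0.6,0.6,0.6,0.6,0.6,0.2,0.2,0.2,0.2,0.2,0.2,0.2,0.2,0.2])

```text
time: 21.78
tool_pos: [610.1, 387.7, 145.1]
tcp_rot: [179.8, 0.4, -179.9]
ft_force: [0.7, -1.0, 0.6]
finger_gap: 28.4
grip_force: 29.6
```

Run:
```python
from h import *
for i in range(4): d=snap("wrist","w10.png")
s=r.sense();print(s['tool_pos'],s['tcp_rot'],s['finger_gap'],s['grip_force'])
p=s['tool_pos']
print([(t,c,(on(d,c,p[2]-31+16)[0]-p).round(1)) for t,c in comps(d,(0,0,140),(180,70,255),20) if t[4]<900 and 250<c[0]<320 and 200<c[1]<340])
```

```text
[607.04823277 386.05143127 138.23562794] [-1.79928893e+02 -1.28993651e-01 -1.79944526e+02] 28.49455681249094 29.64778482913971
[(array([270, 274,  27,  24, 496], dtype=int32), array([283.5, 285.1]), array([ -0.8,  -1.2, -15. ]))]
```

Call:
apply_moves(angular=[[0,0,-0.354],[0,0,-0.354],[0,0,-0.354],[0,0,-0.354],[0,0,-0.354],[0,0,-0.354],[0,0,-0.354],[0,0,-0.354],[0,0,-0.354],[0,0,-0.354],[0,0,0],[0,0,0],[0,0,0],[0,0,0],[0,0,0]], travel=[[-0.456,-0.639,0],[-0.456,-0.639,0],[-0.456,-0.639,0],[-0.456,-0.639,0],[-0.456,-0.639,0],[-0.456,-0.639,0],[-0.456,-0.639,0],[-0.456,-0.639,0],[-0.456,-0.639,0],[-0.456,-0.639,0],[0,0,-0.5],[0,0,-0.45],[0,0,0],[0,0,0],[0,0,0]], jaw=[0.2,0.2,0.2,0.2,0.2,0.2,0.2,0.2,0.2,0.2,0.2,0.2,0.2,0.2,0.2])

```text
time: 23.85
tool_pos: [426.0, 131.1, 102.6]
tcp_rot: [180.0, 0.0, 151.7]
ft_force: [-0.7, 0.2, 0.1]
finger_gap: 28.7
grip_force: 29.7
```

Run:
```python
from h import *
d=snap("wrist","w11.png"); d=snap("wrist","w11.png")
s=r.sense();p=s['tool_pos'];print(p,s['tcp_rot'],s['finger_gap'])
print([(t,c,(on(d,c,p[2]-31+16)[0]).round(1)) for t,c in comps(d,(0,0,140),(180,70,255),20) if t[4]<900 and 250<c[0]<320 and 200<c[1]<340])
print('predicted px pocket rims',[(px(d,[[x,y,46]])[0].round(0)) for x,y in((423.2,129.7),(467.8,57.5),(508,132))])
g=cv2.cvtColor(d['color'],cv2.COLOR_RGB2GRAY)
c=px(d,[[423.2,129.7,46]])[0].astype(int)
for y in range(c[1]-45,c[1]+30,6):
    print(y,''.join('#' if g[y,x]<60 else ('+' if g[y,x]<110 else '.') for x in range(c[0]-70,c[0]+71,2)))
```

```text
[425.98172816 131.09150595 102.52391864] [1.79962271e+02 4.63293588e-02 1.51744773e+02] 28.23582794429635
[(array([270, 273,  28,  25, 556], dtype=int32), array([283.4, 284.9]), array([424.5, 130.2,  87.5]))]
predicted px pocket rims [array([281., 243.]), array([210., 356.]), array([352., 356.])]
197 .......................................................................
203 ..............................+++++++++++..............................
209 ........................+++++............++++++........................
215 .....................+++.......................++#+....................
221 ...................++.............................+#+..................
227 ..................+.................................++.................
233 .................+...................................++................
239 .................+...................................++................
245 .................++.........+++++++++++++#++++......+#+................
251 ..................++.....++++++++++++++++++++#+++..+++.................
257 ...................++++++++++++++++++++++++++++#####...................
263 ..................++++++++++++++++++++++++++++++++##++#+...............
269 .................++++++++++++++++++++++++++++++++++#####+..............
```

Run:
```python
from h import *
from scipy.optimize import least_squares
d=snap("wrist"); p=r.sense()['tool_pos']; print(p)
g=cv2.cvtColor(d['color'],cv2.COLOR_RGB2GRAY); pts=[]
for y in range(200,246):
    pts+= [(x,y) for x in range(235,330) if g[y,x]<110]
W=on(d,pts,46)[:,:2]
f=least_squares(lambda c:np.linalg.norm(W-c,axis=1)-19.75,[423,130],loss='soft_l1',f_scale=.5); print('rim',f.x,np.median(np.abs(f.fun)),len(pts))
for z in(-16,-15,-14): print('spot',on(d,[(283.4,284.9)],p[2]+z)[0].round(1))
```

```text
[425.87524835 131.06533918 102.4073055 ]
rim [421.26923363 130.24829179] 0.9140876122083501 692
spot [425.  129.9  86.4]
spot [424.5 130.2  87.4]
spot [424.  130.5  88.4]
```

Call:
apply_moves(angular=[[0,0,0],[0,0,0],[0,0,0],[0,0,0],[0,0,0]], travel=[[-0.055,0.01,-0.2],[0,0,-0.25],[0,0,0],[0,0,0],[0,0,0]], jaw=[0.2,0.2,0.2,0.2,0.2])

```text
time: 24.62
tool_pos: [423.6, 131.4, 84.2]
tcp_rot: [180.0, 0.0, 151.7]
ft_force: [-0.1, 1.1, -0.8]
finger_gap: 28.4
grip_force: 29.7
```

Run:
```python
from h import *
from scipy.optimize import least_squares
for i in range(2): d=snap("wrist","w12.png")
p=r.sense()['tool_pos']; print(p)
g=cv2.cvtColor(d['color'],cv2.COLOR_RGB2GRAY); c=px(d,[[422,130,46]])[0].astype(int); print(c)
for y in range(c[1]-60,c[1]+20,6):
    print(y,''.join('#' if g[y,x]<60 else ('+' if g[y,x]<110 else '.') for x in range(c[0]-70,c[0]+71,2)))
print([(t,k,(on(d,k,p[2]-15)[0]).round(1)) for t,k in comps(d,(0,0,140),(180,70,255),20) if t[4]<900 and 250<k[0]<320 and 200<k[1]<340])
```

```text
[423.57700514 131.36213172  84.17405387]
[282 260]
200 .......................................................................
206 .......................................................................
212 .......................................................................
218 ................................++++++++...............................
224 ........................+++++++++++++++++++++##+.......................
230 .....................++++.....................++##++...................
236 ..................+++.............................++#+.................
242 .................++..........++++++++++++++..........#+................
248 ................+........+++++++++++++++++####++......+#...............
254 ................+......+++++++++++++++++++++#####+.....++..............
260 ..................+...+++++++++++++++++++++++++++##..++................
266 .................+++++++++++++++++++++++++++++++++#####+...............
272 ......+++.......++++++++++++++++++....++++++++++++++###+.......+#+#+...
278 ...+++++........++++++++++++++............+++++++#++####+......+++++++.
[(array([269, 273,  29,  25, 566], dtype=int32), array([283.4, 284.9]), array([422.1, 130.5,  69.2])), (array([249, 299,  15,  22, 158], dtype=int32), array([254.6, 309.2]), array([426.7, 113.9,  69.2])), (array([302, 299,  17,  27, 190], dtype=int32), array([311.8, 310.9]), array([439.1, 135.2,  69.2]))]
```

Run:
```python
from h import *
d=snap("wrist"); p=r.sense()['tool_pos']; print(p)
u=np.array([-.88,.474])
e=on(d,[(284,217)],46)[0,:2]; print('from far edge',e+21*u)
L,R=on(d,[(244,254),(325,254)],46)[:,:2]; print('chord',L,R,np.linalg.norm(L-R),(L+R)/2)
# mount bottom far edge z=~p-31: rows
g=cv2.cvtColor(d['color'],cv2.COLOR_RGB2GRAY); print(g[212:250:1,284])
m=on(d,[(284,241)],p[2]-32)[0,:2]; print('mount centre from bottom far edge',m+15*u)
```

```text
[423.52426482 131.35468106  84.13379348]
from far edge [384.310715   151.10618567]
chord [410.3293987  115.34136802] [428.70998061 149.55564782] 38.838933213144905 [419.51968965 132.44850792]
[156 161 157 158 150 121  81  60  60  65  60  66  89 133 158 177 183 186
 188 187 187 185 184 185 183 183 165 133  86  65  61  61  69  67  65  65
  62  65]
mount centre from bottom far edge [397.85576061 143.81680415]
```

Call:
apply_moves(angular=[[0,0,0],[0,0,0],[0,0,0],[0,0,0],[0,0,0],[0,0,0],[0,0,0],[0,0,0],[0,0,0],[0,0,0],[0,0,0],[0,0,0]], travel=[[-0.04,0.025,0],[0,0,-0.15],[0,0,-0.13],[0,0,0],[0,0,0],[0,0,0],[0,0,0],[0,0,0.4],[0,0,0.8],[0,0,0.8],[0,0,0],[0,0,0]], jaw=[0.2,0.2,0.2,0.2,0.2,0.6,0.6,0.6,0.6,0.6,0.6,0.6])

```text
time: 26.28
tool_pos: [421.7, 132.3, 152.9]
tcp_rot: [180.0, 0.0, 151.7]
ft_force: [0.6, -1.5, -0.4]
finger_gap: 51.4
grip_force: 0.0
```

Run:
```python
from h import *
for i in range(2): d=snap("wrist","w13.png")
p=r.sense()['tool_pos']; print(p,r.sense()['tcp_rot'])
g=cv2.cvtColor(d['color'],cv2.COLOR_RGB2GRAY); c=px(d,[[423,130,46]])[0].astype(int); print(c)
for y in range(c[1]-40,c[1]+50,4):
    print(y,''.join('#' if g[y,x]<60 else ('+' if g[y,x]<110 else '.') for x in range(c[0]-50,c[0]+51,1)))
print([(t,k,(on(d,k,56)[0]).round(1)) for t,k in comps(d,(0,0,140),(180,70,255),20) if t[4]<900 and np.linalg.norm(k-c)<50])
```

```text
[421.01343197 132.17756608 151.82642837] [-1.79938952e+02 -7.40782491e-02  1.51733855e+02]
[284 218]
178 .................................+.......++++..+..++.+.+...+....+.+++++++++.+++++++++++.++.+++++.++++
182 ...........................................................................+++++.+++..+.+.+.++..+++.+
186 ...........................................+++++++++++++++................................++..++.+.+.
190 ....................................+++#####+#+++++++++#########+++..............................+..+
194 ..............................++#++++......+++++++++#++++++++..++++####++............................
198 ...........................++++......+++########################++...+++##++.........................
202 .........................+++.....++#####+++++++##+#++#####+#########++...++##++......................
206 .......................+++......+#+++++++++++++++#++##+++#######+#+###++....+##+.....................
210 ......................++.......++++++++++++++##+#++++++++#++###########++....++#++...................
214 .....................+++......+++++++++++
[... 943 characters left out ...]
.......................................................................
254 ................................................................................................+++++
258 ....................................+++++++++++++++++++++++++++++.......................+++++++++....
262 ...............................++.....+.++++++++++++++++++++++++++++++..........+++++++++............
266 ...........................+..........+..+++++++++++++++++++++++++++++++++...........................
[(array([258, 195,  15,  28, 113], dtype=int32), array([262.9, 207.8]), array([407.1, 123.4,  56. ])), (array([276, 213,  18,  18, 249], dtype=int32), array([284.7, 221.6]), array([421.8, 131.1,  56. ]))]
```

The black mount sits inside pocket 3's rim, with the ring visible all round. Now the dog at ≈(460,287), gripped across x at yaw 91.8.

Call:
apply_moves(angular=[[0,0,-0.936],[0,0,-0.936],[0,0,-0.936],[0,0,-0.936],[0,0,-0.936],[0,0,-0.936],[0,0,-0.936],[0,0,-0.936],[0,0,0],[0,0,0],[0,0,0]], travel=[[0.123,0.484,0],[0.123,0.484,0],[0.123,0.484,0],[0.123,0.484,0],[0.123,0.484,0],[0.123,0.484,0],[0.123,0.484,0],[0.123,0.484,0],[0,0,0],[0,0,0],[0,0,0]], jaw=[0.7,0.7,0.7,0.7,0.7,0.7,0.7,0.7,0.7,0.7,0.7])

```text
time: 27.75
tool_pos: [460.8, 286.4, 152.3]
tcp_rot: [-180.0, 0.0, 91.9]
ft_force: [-0.6, -0.0, 0.4]
finger_gap: 59.8
grip_force: 0.0
```

Run:
```python
from h import *
for i in range(2): d=snap("wrist","w14.png")
s=r.sense();p=s['tool_pos']; print(p,s['tcp_rot'],s['joint_pos'].round(0))
for t,c in comps(d,(22,110,120),(35,255,255),12): print('yel',t,c,on(d,c,22)[0].round(1))
h=cv2.cvtColor(d['color'],cv2.COLOR_RGB2GRAY); c=px(d,[[460.3,287,60]])[0].astype(int); print(c)
for y in range(c[1]-60,c[1]+60,6):
    print(y,''.join('#' if h[y,x]<45 else ('+' if h[y,x]<80 else '.') for x in range(c[0]-90,c[0]+91,2)))
```

```text
[461.00910849 286.6536511  152.66260085] [-1.79993877e+02  6.72084546e-03  9.18474019e+01] [ 26.   3. 101.  -0.  76.  25.]
yel [241 200  20   4  61] [250.9 201.1] [436.8 286.5  22. ]
yel [306 201  19   4  67] [315.7 202.4] [484. 287.  22.]
yel [217 207  18   5  90] [225.5 209. ] [418.3 279.8  22. ]
yel [331 207  19   6  79] [340.3 209.4] [502.3 282.3  22. ]
[283 219]
159 +++++++++++..............................................+......................+##+#+#####
165 +++++++++++.....................................................................##+########
171 +++++++++++.....................................................................+#+########
177 +++++++++++..................................+..................................+#######+##
183 ++++++++++++...............................+...+...............................+###########
189 ++#+++++++++........................+++#++#++##+++#+#++........................++++++######
195 #+##+##+++++.......................+++#+++##++####++###........................++#+++#+####
201 +###+##+++#+.......................+++++++++++#+++++++
[... 489 characters left out ...]
...............#++++##+#####
237 ####+##+#+#++.........................++..........++++........................+#+++##++##+#
243 #####++++++#+................................................................+++++++++#####
249 +##+#####+#+++...............................................................+++++#+###+##+
255 +++##+#+++#+++...............................................................++++++##+##+##
261 ##++++++++++++...............................................................++++++++++++++
267 .......++#++++...............................................................+++++++.......
273 ......++++#+++...............................................................+++++#+++.....
```

Call:
apply_moves(angular=[[0,0,0],[0,0,0],[0,0,0],[0,0,0],[0,0,0],[0,0,0],[0,0,0],[0,0,0],[0,0,0],[0,0,0],[0,0,0],[0,0,0],[0,0,0],[0,0,0]], travel=[[-0.015,0,-0.6],[0,0,-0.8],[0,0,-0.7],[0,0,-0.4],[0,0,0],[0,0,0],[0,0,0],[0,0,0],[0,0,0],[0,0,0],[0,0,0],[0,0,0],[0,0,0],[0,0,0]], jaw=[0.7,0.7,0.7,0.7,0.7,0.7,0.7,0.7,0.7,0.2,0.2,0.2,0.2,0.2], force=30)

```text
time: 29.6
tool_pos: [460.6, 287.3, 52.8]
tcp_rot: [180.0, -0.0, 91.8]
ft_force: [0.1, -0.0, 1.9]
finger_gap: 25.8
grip_force: 31.8
```

Call:
apply_moves(angular=[[0,0,0],[0,0,0],[0,0,0],[0,0,0],[0,0,0],[0,0,0],[0,0,0],[0,0,0],[0,0,0],[0,0,0],[0,0,0],[0,0,0]], travel=[[0.003,-0.11,0],[0.004,-0.11,0],[0.003,-0.11,0],[0.004,-0.11,0],[0.003,-0.11,0],[0.004,-0.11,0],[0.003,-0.11,0],[0.004,-0.11,0],[0.003,-0.11,0],[0.004,-0.11,0],[0,0,0],[0,0,0]], jaw=[0.2,0.2,0.2,0.2,0.2,0.2,0.2,0.2,0.2,0.2,0.2,0.2])

```text
time: 31.1
tool_pos: [462.0, 242.6, 52.8]
tcp_rot: [-180.0, 0.1, 91.8]
ft_force: [-0.8, -1.5, 6.0]
finger_gap: 25.7
grip_force: 32.2
```

Run:
```python
from h import *
for i in range(2): d=snap("side")
a=snap("scene"); s=r.sense();p=s['tool_pos']; print(p,s['tcp_rot'],s['ft_force'],s['finger_gap'])
o=np.zeros((400,800,3),np.uint8)
for k,q in enumerate((d,a)):
    u=px(q,[[464,185,40]])[0].astype(int); b=cv2.cvtColor(q['color'],cv2.COLOR_RGB2BGR)[u[1]-40:u[1]+40,u[0]-40:u[0]+40]
    o[:,400*k:400*k+400]=cv2.resize(b,(400,400),interpolation=cv2.INTER_CUBIC)
cv2.imwrite('pics/c14.png',o)
```

```text
[461.98966439 242.620951    52.79681993] [-1.79998039e+02  6.49901414e-02  9.18299867e+01] [-1.00425836 -1.70268773  5.95908707] 25.773359757718485
```

View pics/c14.png

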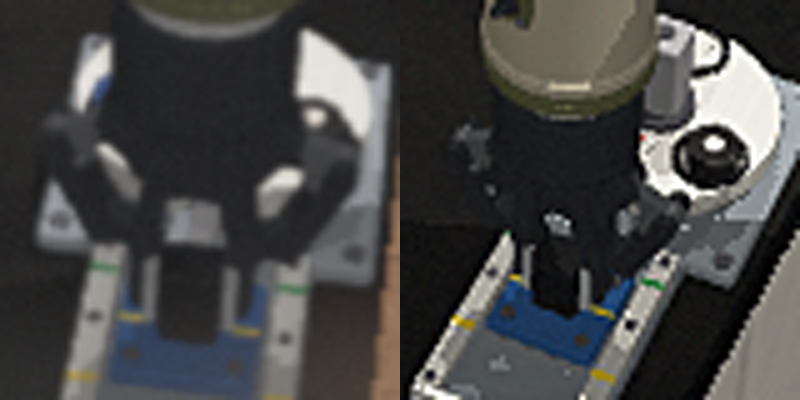

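The dog follows, with its post held between the pads and the tongue just in front of the keyway. Advance slowly into it.

Call:
apply_moves(angular=[[0,0,0],[0,0,0],[0,0,0],[0,0,0],[0,0,0],[0,0,0],[0,0,0]], travel=[[0.002,-0.06,0],[0.002,-0.06,0],[0.002,-0.06,0],[0.002,-0.06,0],[0.002,-0.06,0],[0.002,-0.06,0],[0,0,0]], jaw=[0.2,0.2,0.2,0.2,0.2,0.2,0.2])

```text
time: 32.12
tool_pos: [462.4, 228.6, 52.8]
tcp_rot: [180.0, 0.0, 91.8]
ft_force: [-0.3, 3.4, 4.2]
finger_gap: 25.8
grip_force: 32.1
```

Call:
apply_moves(angular=[[0,0,0],[0,0,0],[0,0,0],[0,0,0],[0,0,0],[0,0,0],[0,0,0],[0,0,0]], travel=[[0.002,-0.06,0],[0.002,-0.06,0],[0.002,-0.06,0],[0.002,-0.06,0],[0.002,-0.06,0],[0,-0.03,0],[0,0,0],[0,0,0]], jaw=[0.2,0.2,0.2,0.2,0.2,0.2,0.2,0.2])

```text
time: 33.12
tool_pos: [462.8, 215.6, 52.8]
tcp_rot: [180.0, 0.0, 91.8]
ft_force: [-0.4, 3.8, 5.4]
finger_gap: 25.7
grip_force: 32.2
```

Run:
```python
from h import *
d=snap("wrist","w15.png"); s=r.sense();print(s['tool_pos'],s['ft_force'],s['tcp_rot'])
for nm,lo,hi in(('yel',(22,100,100),(35,255,255)),('green',(45,90,60),(85,255,255))):
    for t,c in comps(d,lo,hi,8): print(nm,t,c,on(d,c,22)[0].round(1))
for n in('side','scene'):
    d=snap(n)
    for nm,lo,hi in(('yel',(22,100,100),(35,255,255)),('green',(45,90,60),(85,255,255))):
        for t,c in comps(d,lo,hi,3):
            X=on(d,c,22)[0]
            if 400<X[0]<520 and 180<X[1]<300: print(n,nm,t[4],X.round(1))
```

```text
[462.83804204 215.59133964  52.78926947] [0.15056037 3.12468154 5.10365947] [1.79990947e+02 4.29343047e-03 9.18334838e+01]
yel [164 116  33  12 321] [180.1 121.4] [418.3 279.9  22. ]
yel [370 117  34  11 300] [386.6 121.9] [502.2 282.4  22. ]
yel [217 264  20   7 123] [226.4 266.9] [436.  214.6  22. ]
yel [332 265  18   8 103] [340.9 268.1] [489.  215.7  22. ]
green [179 268  28   8 170] [192.4 271.5] [420.1 211.7  22. ]
green [360 269  28   7 168] [373.5 271.5] [504.3 214.4  22. ]
side yel 5 [502.4 285.5  22. ]
side yel 6 [420.4 282.6  22. ]
scene yel 5 [438.6 212.8  22. ]
scene yel 8 [501.7 281.1  22. ]
scene yel 8 [419.1 278.8  22. ]
scene green 5 [504. 213.  22.]
scene green 6 [420.9 210.3  22. ]
```

The dog's middle is about 2 mm from the green lines (y≈109 mm), so the tongue is home. Release, lift, and check the mounts from above.

Call:
apply_moves(angular=[[0,0,0],[0,0,0],[0,0,0],[0,0,0],[0,0,0],[0,0,0],[0,0,0],[0,0,0],[0,0,0],[0,0,0]], travel=[[0,0,0],[0,0,0],[0,0,0],[0,0,0.4],[0,0,0.8],[0,0,0.8],[0,0,0.8],[0,0,0.8],[0,0,0],[0,0,0]], jaw=[0.7,0.7,0.7,0.7,0.7,0.7,0.7,0.7,0.7,0.7])

```text
time: 34.52
tool_pos: [462.7, 215.6, 197.0]
tcp_rot: [180.0, -0.0, 91.8]
ft_force: [-0.4, 0.6, -0.1]
finger_gap: 59.9
grip_force: 0.0
```

Call:
apply_moves(angular=[[0,0,0],[0,0,0],[0,0,0],[0,0,0],[0,0,0],[0,0,0],[0,0,0]], travel=[[0,-0.7,0.2],[0,-0.7,0.2],[0,-0.7,0.2],[0,-0.7,0.2],[0,0,0],[0,0,0],[0,0,0]], jaw=[0.5,0.3,0,0,0,0,0])

```text
time: 35.4
tool_pos: [462.3, 104.3, 227.9]
tcp_rot: [-179.9, -0.0, 91.9]
ft_force: [-0.2, 0.1, -0.5]
finger_gap: 0.4
grip_force: 0.0
```

Run:
```python
from h import *
for i in range(2): d=snap("wrist","w16.png")
s=r.sense();print(s['tool_pos'],s['tcp_rot'],s['joint_pos'].round(0))
for nm,lo,hi in(('yel',(22,100,100),(35,255,255)),('green',(45,90,60),(85,255,255)),('blue',(100,120,40),(125,255,255))):
    for t,c in comps(d,lo,hi,12): print(nm,t,c,on(d,c,22)[0].round(1))
g=cv2.cvtColor(d['color'],cv2.COLOR_RGB2GRAY)
for X in((508,132,50),(423,130,50)):
    c=px(d,[X])[0].astype(int); print(c)
    for y in range(c[1]-36,c[1]+37,5):
        if 0<=y<420: print(''.join('#' if g[y,x]<60 else ('+' if g[y,x]<110 else '.') for x in range(c[0]-40,c[0]+41,1)))
```

```text
[462.47282453 104.25362239 228.19677689] [-1.79949775e+02 -2.42367447e-03  9.18927354e+01] [  6. -12. 107.   0.  85.   5.]
yel [252  46  17   4  64] [260.2  47.5] [438.7 215.1  22. ]
yel [309  47  17   4  59] [316.5  48.7] [485.7 215.8  22. ]
green [231  50  15   3  44] [238.2  51. ] [420.3 211.8  22. ]
green [331  50  16   4  56] [339.1  51.3] [504.7 214.4  22. ]
blue [ 253    7   74   81 2706] [281.7  37.4] [456.4 223.4  22. ]
blue [297  50  28  39 772] [311.1  70.6] [482.1 198.4  22. ]
[340 154]
............................................++..........................++#######
.......................................................................++########
.......................................................................++########
...........................++###++++++++++++++++##++..................++#########
.....................++#+++......++++++++++++++++++.++++#++...........++#########
.................+++++.....+++##++++++++++++++++++++++++++##++........++#########
...............+#++......+++++++++++++++++++++++++++++++++++++++.....+++#########
..............+++.....
[... 1173 characters left out ...]
.....+++#++#+++++###+.....+#++..............
....+###++++++...++###+##+##++++..............++++++++++++......+++..............
....+###+++++.....+###+##++#++++..............+++++++#++++.....++++..............
....++##++..........++##+++++#++++++++++++++++++++++++++......+++.............+++
....++#++..............++#+++++++++++++++++++++++++.......+++.............+++++.+
.....+++++....................++++++++++.............++.....................++++.
.....+++++................................................................+++..++
.....+++++...............................................................+.......
.....++++++......................................................................
```

Both mounts are in their pockets and the dog is at y≈215.4 (home). Now the lever: fingers shut, moving to its right side and keeping in front of the tester.

Call:
apply_moves(angular=[[0,0,0],[0,0,0],[0,0,0],[0,0,0],[0,0,0],[0,0,0],[0,0,0],[0,0,0],[0,0,0],[0,0,0],[0,0,0],[0,0,0],[0,0,0]], travel=[[-0.39,-0.3,0],[-0.39,-0.3,0],[-0.39,-0.3,0],[0,-0.78,0],[0,-0.78,0],[0,-0.78,0],[0,-0.78,0],[0,-0.78,0],[0,-0.78,0],[0,-0.78,0],[0,0,0],[0,0,0],[0,0,0]], jaw=[0,0,0,0,0,0,0,0,0,0,0,0,0])

```text
time: 37.12
tool_pos: [416.1, -149.9, 228.6]
tcp_rot: [-180.0, -0.0, 91.9]
ft_force: [-0.6, -0.1, 0.9]
finger_gap: 0.4
grip_force: 0.0
```

```bash
cat > lev.py <<'E'
from h import *
s=r.sense();print(s['time'],s['tool_pos'],s['tcp_rot'],s['ft_force'],s['joint_pos'].round(0))
R=[]
for n in("wrist","side","scene"):
    d=snap(n,"lv_%s.png"%n)
    for lo,hi in(((0,150,70),(6,255,255)),((174,150,70),(180,255,255))):
        for t,c in comps(d,lo,hi,40):
            X=on(d,c,126)[0]
            if abs(X[0]-415)<60 and abs(X[1]+100)<80: print(n,t,c,X.round(1)); R.append(ray(d,c))
E
python3 lev.py
```

```text
37.125 [ 416.05581847 -149.86590837  228.60696285] [-1.79995289e+02 -1.89164008e-02  9.19039624e+01] [-0.61961839 -0.0587604   0.89989644] [-26. -17. 111.   0.  86. -28.]
wrist [ 267  121   37   38 1120] [285.  139.5] [ 414.9 -101.   126. ]
side [362 145   9   9  69] [365.8 149.2] [ 416.  -101.1  126. ]
scene [356 166   9   8  51] [360.1 169.2] [ 415.1 -104.1  126. ]
```

The ball is at (415,-101.5). Lower, then push left.

Call:
apply_moves(angular=[[0,0,0],[0,0,0],[0,0,0],[0,0,0],[0,0,0],[0,0,0],[0,0,0],[0,0,0],[0,0,0],[0,0,0],[0,0,0],[0,0,0],[0,0,0],[0,0,0],[0,0,0]], travel=[[0,0,-0.8],[0,0,-0.8],[0,0,-0.6],[0,0,-0.24],[0,0,0],[0,0,0],[0,0.2,0],[0,0.2,0],[0,0.2,0],[0,0.2,0],[0,0.2,0],[0,0.2,0],[0,0.17,0],[0,0,0],[0,0,0]], jaw=[0,0,0,0,0,0,0,0,0,0,0,0,0,0,0])

```text
time: 39.15
tool_pos: [415.9, -96.1, 131.0]
tcp_rot: [-180.0, 0.0, 91.8]
ft_force: [-0.6, -2.5, -1.1]
finger_gap: -0.1
grip_force: 1.1
```

```bash
python3 lev.py
```

```text
39.15 [415.85244125 -96.11064098 131.0066299 ] [-1.79982628e+02  7.26994082e-03  9.18348460e+01] [-0.6323503  -2.51930752 -1.10800563] [-20. -15. 120.  -0.  75. -22.]
wrist [ 253  213   59   63 2842] [281.7 243.5] [414.  -72.9 126. ]
side [361 153  10   8  62] [365.2 156.4] [414.7 -64.1 126. ]
scene [353 172   8   8  49] [356.8 175.7] [413.5 -72.2 126. ]
```

Call:
apply_moves(angular=[[0,0,0],[0,0,0],[0,0,0],[0,0,0]], travel=[[0,0.13,0],[0,0.13,0],[0,0,0],[0,0,0]], jaw=[0,0,0,0])

```text
time: 39.8
tool_pos: [416.0, -85.6, 131.2]
tcp_rot: [180.0, 0.0, 91.8]
ft_force: [0.7, -3.4, -1.2]
finger_gap: 0.2
grip_force: 1.9
```

Run:
```python
from lev import *
# triangulate the ball from wrist + side + scene
A=np.zeros((3,3));b=np.zeros(3)
for c,v in R:
    v=v[0]/np.linalg.norm(v[0]); M=np.eye(3)-np.outer(v,v); A+=M;b+=M@c
X=np.linalg.solve(A,b); print(X,np.arctan2(X[1]+101.5,X[2]-38))
```

```text
39.8 [416.03673789 -85.56908899 131.19005878] [1.79989737e+02 9.52215755e-03 9.18493652e+01] [ 0.70302669 -3.38411115 -1.16069972] [-19. -15. 120.  -0.  75. -20.]
wrist [ 252  212   58   59 2609] [280.7 240. ] [413.8 -61.1 126. ]
side [361 156   9   8  63] [364.9 159.6] [414.2 -48.2 126. ]
scene [352 176   8   7  49] [355.7 178.9] [411.3 -57.5 126. ]
[414.11160587 -65.73292046 116.57725456] 0.42715626028849707
```

The lever is at about 0.43–0.46 rad with 3.4 N. A 2 mm nudge, then hold for 2.4 s.

Call:
apply_moves(angular=[[0,0,0],[0,0,0],[0,0,0],[0,0,0],[0,0,0],[0,0,0],[0,0,0],[0,0,0],[0,0,0],[0,0,0],[0,0,0],[0,0,0],[0,0,0],[0,0,0],[0,0,0],[0,0,0],[0,0,0],[0,0,0],[0,0,0],[0,0,0]], travel=[[0,0.05,0],[0,0,0],[0,0,0],[0,0,0],[0,0,0],[0,0,0],[0,0,0],[0,0,0],[0,0,0],[0,0,0],[0,0,0],[0,0,0],[0,0,0],[0,0,0],[0,0,0],[0,0,0],[0,0,0],[0,0,0],[0,0,0],[0,0,0]], jaw=[0,0,0,0,0,0,0,0,0,0,0,0,0,0,0,0,0,0,0,0])

```text
time: 42.45
tool_pos: [416.0, -83.6, 131.1]
tcp_rot: [180.0, 0.0, 91.8]
ft_force: [0.8, -4.6, -2.8]
finger_gap: 0.2
grip_force: 2.2
```

Call:
apply_moves(angular=[[0,0,0],[0,0,0],[0,0,0],[0,0,0],[0,0,0],[0,0,0],[0,0,0],[0,0,0],[0,0,0],[0,0,0],[0,0,0],[0,0,0],[0,0,0],[0,0,0]], travel=[[0,-0.1,0],[0,-0.2,0],[0,-0.3,0],[0,-0.3,0],[0,-0.3,0],[0,-0.3,0],[0,-0.15,0],[0,0,0.6],[0,0,0.8],[0,0,0.8],[0,0,0.24],[0,0,0],[0,0,0],[0,0,0]], jaw=[0,0,0,0,0,0,0,0,0,0,0,0,0,0])

```text
time: 44.2
tool_pos: [415.3, -149.3, 227.3]
tcp_rot: [-179.9, -0.1, 91.8]
ft_force: [0.4, -0.2, 0.5]
finger_gap: 0.3
grip_force: 0.0
```

```bash
python3 lev.py
```

```text
44.2 [ 415.33499864 -149.27879914  227.26523977] [-1.79883293e+02 -6.48281162e-02  9.18326376e+01] [ 0.38345038 -0.18449313  0.50281905] [-26. -17. 111.   0.  86. -28.]
wrist [ 268  122   37   39 1132] [286.5 141.1] [ 415.  -101.1  126. ]
side [362 145   9   9  69] [365.8 149.2] [ 416.  -101.1  126. ]
scene [356 166   9   8  51] [360.1 169.2] [ 415.1 -104.1  126. ]
```

The lever is back upright. Return above the dog.

Call:
apply_moves(angular=[[0,0,0],[0,0,0],[0,0,0],[0,0,0],[0,0,0],[0,0,0],[0,0,0],[0,0,0],[0,0,0],[0,0,0],[0,0,0],[0,0,0],[0,0,0],[0,0,0],[0,0,0]], travel=[[0,0.78,0],[0,0.78,0],[0,0.78,0],[0,0.78,0],[0,0.78,0],[0,0.78,0],[0,0.78,0],[0.235,0.732,0],[0.235,0.732,0],[0.235,0.732,0],[0.235,0.732,0],[0.235,0.732,0],[0,0,-0.7],[0,0,0],[0,0,0]], jaw=[0,0,0,0,0,0,0,0.7,0.7,0.7,0.7,0.7,0.7,0.7,0.7])

```text
time: 46.22
tool_pos: [463.0, 215.0, 201.2]
tcp_rot: [-180.0, 0.0, 91.8]
ft_force: [0.6, -0.8, -0.2]
finger_gap: 59.8
grip_force: 0.0
```

Run:
```python
from h import *
d=snap("wrist","w17.png"); s=r.sense();print(s['tool_pos'],s['tcp_rot'])
for nm,lo,hi in(('yel',(22,100,100),(35,255,255)),('green',(45,90,60),(85,255,255))):
    for t,c in comps(d,lo,hi,12): print(nm,t,c,on(d,c,22)[0].round(1))
```

```text
[463.34379323 215.03759252 201.70433298] [ 1.79940880e+02 -1.59765584e-02  9.18072980e+01]
yel [223 103  17   5  85] [231. 105.] [418.5 279.8  22. ]
yel [327 103  17   5  84] [335.1 105. ] [501.8 282.5  22. ]
yel [248 183  16   4  63] [255.6 184.5] [438.7 214.7  22. ]
yel [303 184  16   4  58] [310.7 185.3] [485.9 215.5  22. ]
green [227 186  15   3  44] [233.8 187. ] [420.  211.9  22. ]
green [325 186  15   3  36] [332.4 187.2] [504.7 214.4  22. ]
```

Call:
apply_moves(angular=[[0,0,0],[0,0,0],[0,0,0],[0,0,0],[0,0,0],[0,0,0],[0,0,0],[0,0,0],[0,0,0],[0,0,0],[0,0,0],[0,0,0],[0,0,0],[0,0,0],[0,0,0]], travel=[[-0.02,0.005,-0.8],[0,0,-0.8],[0,0,-0.8],[0,0,-0.8],[0,0,-0.35],[0,0,-0.17],[0,0,0],[0,0,0],[0,0,0],[0,0,0],[0,0,0],[0,0,0],[0,0,0],[0,0,0],[0,0,0]], jaw=[0.7,0.7,0.7,0.7,0.7,0.7,0.7,0.7,0.7,0.7,0.2,0.2,0.2,0.2,0.2], force=30)

```text
time: 48.15
tool_pos: [462.4, 215.5, 52.1]
tcp_rot: [180.0, -0.0, 91.8]
ft_force: [0.8, 1.4, 1.6]
finger_gap: 25.9
grip_force: 30.4
```

Call:
apply_moves(angular=[[0,0,0],[0,0,0],[0,0,0],[0,0,0],[0,0,0],[0,0,0],[0,0,0],[0,0,0],[0,0,0],[0,0,0],[0,0,0],[0,0,0],[0,0,0],[0,0,0],[0,0,0],[0,0,0],[0,0,0]], travel=[[-0.003,0.11,0],[-0.004,0.11,0],[-0.003,0.11,0],[-0.004,0.11,0],[-0.003,0.11,0],[-0.004,0.11,0],[-0.003,0.11,0],[-0.004,0.11,0],[-0.003,0.11,0],[-0.004,0.11,0],[-0.003,0.11,0],[-0.004,0.11,0],[-0.003,0.11,0],[-0.004,0.11,0],[-0.003,0.11,0],[0,0,0],[0,0,0]], jaw=[0.2,0.2,0.2,0.2,0.2,0.2,0.2,0.2,0.2,0.2,0.2,0.2,0.2,0.2,0.2,0.2,0.2])

```text
time: 50.28
tool_pos: [460.3, 281.3, 52.1]
tcp_rot: [180.0, 0.0, 91.8]
ft_force: [0.0, -3.3, 4.9]
finger_gap: 25.6
grip_force: 30.8
```

Call:
apply_moves(angular=[[0,0,0],[0,0,0],[0,0,0],[0,0,0],[0,0,0],[0,0,0],[0,0,0],[0,0,0],[0,0,0],[0,0,0]], travel=[[0,0,0],[0,0,0],[0,0,0],[0,0,0.4],[0,0,0.8],[0,0,0.8],[0,0,0.8],[0,0,0.8],[0,0,0],[0,0,0]], jaw=[0.7,0.7,0.7,0.7,0.7,0.7,0.7,0.7,0.7,0.7])

```text
time: 51.52
tool_pos: [460.0, 281.4, 196.2]
tcp_rot: [180.0, -0.0, 91.8]
ft_force: [0.5, 0.3, 0.3]
finger_gap: 59.6
grip_force: 0.0
```

Run:
```python
from h import *
d=snap("wrist","w18.png"); s=r.sense();print(s['tool_pos'],s['tcp_rot'])
for t,c in comps(d,(22,100,100),(35,255,255),12): print(t,c,on(d,c,22)[0].round(1))
```

```text
[459.60304855 281.20529472 195.35680124] [-1.79945690e+02  2.22316707e-02  9.18352283e+01]
[227 185  16   5  80] [234.5 187. ] [418.4 279.8  22. ]
[248 185  16   4  52] [255.2 186.8] [435.9 280.5  22. ]
[326 185  16   5  79] [333.6 187. ] [502.  282.5  22. ]
[304 186  16   4  61] [311.4 187.4] [483.3 281.5  22. ]
```

The dog's and park lines coincide. Final check of the holder and mounts from above.

Call:
apply_moves(angular=[[0,0,0],[0,0,0],[0,0,0],[0,0,0],[0,0,0],[0,0,0],[0,0,0]], travel=[[0.02,-0.7,0.2],[0.02,-0.7,0.2],[0.02,-0.7,0.2],[0.02,-0.7,0.2],[0,0,0],[0,0,0],[0,0,0]], jaw=[0.7,0.7,0.7,0.7,0.7,0.7,0.7])

```text
time: 52.45
tool_pos: [462.8, 170.0, 227.1]
tcp_rot: [-179.9, 0.0, 91.9]
ft_force: [0.1, 0.8, -0.4]
finger_gap: 60.1
grip_force: 0.0
```

Run:
```python
from h import *
d=snap("wrist","w19.png"); d=snap("wrist","w19.png"); s=r.sense();print(s['tool_pos'],s['tcp_rot'])
g=cv2.cvtColor(d['color'],cv2.COLOR_RGB2GRAY)
for t,c in comps(d,(0,110,80),(8,255,255),10): print('red',t,c,on(d,c,40)[0].round(1))
for X,z in((( 508,132,50),58),((423,130,50),56)):
    c=px(d,[X])[0].astype(int); print(c,[(t[4],k,on(d,k,z)[0].round(1)) for t,k in comps(d,(0,0,140),(180,70,255),15) if t[4]<600 and np.linalg.norm(k-c)<15])
    for y in range(c[1]-36,c[1]+37,6):
        if 0<=y<420: print(''.join('#' if g[y,x]<60 else ('+' if g[y,x]<110 else '.') for x in range(c[0]-40,c[0]+41,1)))
```

```text
[462.92734577 169.99615142 227.34221843] [-1.79942628e+02  5.19734126e-03  9.18874961e+01]
red [285 207   2  17  34] [285.5 215. ] [465.1 140.   40. ]
[333 228] [(np.int32(197), array([336.9, 232.8]), array([509.8, 131.6,  58. ]))]
++..........................................+++++.......................+########
++................................................+...................++#########
......................................................................++#########
..........................+++++...........++++++++++##+++............++##########
.....................++.......+++++++++++++++++++++++++..++++........++##########
..................++.......+++++++++++++++++++++++++++++++++#++.....++###########
.................++.......++++++++++++.............++++++++++++.....++###########
++++++............+++.......++++++++.................+++++++........++###########
+++++++++++..........+++++...+++++++++++........+++++++++...........++###########
+.+++++++++++...............++++++++++++++++++++....................+###+##+#####
++++++++++++++..................................
[... 713 characters left out ...]
##################+++++#++..................
......+##+.........+++.........+####++#++#+#++++++++++++#+#####++................
......++#++.........++......++++++++++............+++++++++++++++................
......+###+...........+++..+++++++++................+++++++++#++.............++++
......++##++..............++#+++++++++++++.....++++++++++++............+..+.+++++
.......+++#+.........................+++++++++++++..................+.+....++++++
......+++##+..............................................................+.+.+++
.......++#+++........................................................+.....+.+.++
.......++++++++............................................................+.+..+
```

```bash
python3 -c "
from bench import r
print(r.hand_in())"
```

```text
the job is handed in; nothing more can be done
None
```

The job is handed in at about 52 s. By my last camera checks, the blue and black mounts (the only two found) lie in their pockets, the lever was held about 2.4 s and sprang back upright, the dog is at the park lines, and the keyway faces the dog; `hand_in()` returned no verdict.

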